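# Turn a gearbox cover over in a clamshell turnover jig

## Task

Turn the cast gearbox cover over with the turnover jig so that its flat machined underside faces up: lay it boss up, flat in the blue tray, close the yellow frame fully over it, swing the closed pair together right over to the frame's side, then open the blue tray again and lay it fully back, leaving the cover upside down in the yellow frame. Swing the leaves gently, without flinging or slamming them, and leave the grease tin, tape measure and pipe offcut where they stand.

Things in the scene. Friction and masses are not known exactly. Their poses are not given: they have to be found in the camera images.
- cover_centre (a point): centre of the loose aluminium gearbox cover (42 mm high, 0.35 kg): plate 116 (its x) x 76 (y) x 16 mm with a boss 60 (x) x 40 (y) mm, 26 mm high, on its middle. z points from plate to boss: up at the start, down when turned over. Underside 21 mm below this point, boss top 21 mm above. Underside has a dark recess. Starts on the bench; take the boss across its 40 mm (along y)
- jig_hinge (a point): middle of the hinge pin of the bolted-down jig, 70 mm above the bench. x runs along the pin, z up; open, the blue tray lies to -y and the yellow frame to +y. Both leaves turn about this one pin like book covers, 140 mm wide (x), edges 111 mm from the pin. Steel base 200 (x) x 236 (y) x 8 mm; an upright 80 mm high at each end of the pin (x = +-88 mm)
- tray (a joint): blue tray's angle about the pin: 0 lying open and flat, positive lifting, 3.14 turned right over onto the frame. Starts at 0. Stiff hinges (0.25 N m friction, 0.15 N m s damping each; tray 0.3 kg, frame 0.25 kg): an empty leaf stays where it is left, a loaded one may sink slowly. A green tool chest, front part 105 mm high, stands left of the jig from world y = 0.14 m
- frame (a joint): yellow frame's angle: 0 lying open and flat, positive lifting, 3.14 closed over the tray; starts at 0 to 0.6 rad. Jig closed: tray 0, frame 3.14. The leaves do not touch each other: swinging the tray over from there pushes the cover, which pushes the frame (under 3 degrees of slack), so the tray's handle alone turns the closed pair, with about 10 N
- tray_handle (a point): middle of the blue tray's black round bar handle: 14 mm thick, 70 mm long, parallel to the pin, 158 mm from its axis and 38 mm to -x of its middle; 56 mm free between the side arms, 40 mm free between bar and tray edge. 70 mm above the bench when open, level with pin and rims. Fixed to the tray, so it must roll in the grip as the tray swings. Axes as jig_hinge at joint 0
- frame_handle (a point): middle of the same bar handle on the yellow frame, 158 mm from the pin's axis, 38 mm to +x of its middle: with the jig closed the two handles lie side by side, 76 mm between middles, 70 mm above the bench. The cover's boss then stands through the frame's window to 32 mm above the handles. Axes as jig_hinge at joint 0
- tray_nest (a point): middle of the floor of the blue tray's pocket, 62 mm from the pin, 60 mm above the bench when open. Pocket 124 (x) x 84 (y) mm, 9 mm deep: the cover's plate has 4 mm of play each side and stands 7 mm above the rim. Axes as jig_hinge at joint 0, z out of the pocket; the cover goes in with its long side along x (either way round)
- frame_nest (a point): middle of the yellow frame's seat, 62 mm from the pin: a ledge round a window 80 (x) x 64 (y) mm for the boss, inside a rim 124 x 84 mm, 7 mm deep. Axes as jig_hinge at joint 0, z out of the seat. The turned cover lies with its plate on the ledge, boss down through the window; cover_centre is then 5 mm below this point
- tin_centre (a point): centre of an orange grease tin, 67 mm in diameter, 60 mm high; a bystander
- tape_centre (a point): centre of a yellow tape measure, 34 x 92 x 65 mm; a bystander
- pipe_centre (a point): centre of a rusty pipe offcut standing on end, 43 mm in diameter, 54 mm high; a bystander
There are look-alikes about, which are no part of the job. Leave any brown look-alike of the part that bears cover_centre alone.

How it is judged (in metres and radians):
On the way, in this order (a step that is already met when the one before it is completed fails the run):
1. the cover lies boss up, flat in the blue tray, with the tray lying open and the frame still open (x of cover_centre in the frame of tray_nest between -0.007 and 0.007 m and y of cover_centre in the frame of tray_nest between -0.007 and 0.007 m and z of cover_centre in the frame of tray_nest between 0.014 and 0.028 m and angle between cover_centre's own z axis and vertical below 0.12 rad and value of joint tray below 0.06 rad and value of joint frame below 1.2 rad), for 0.2 s.
2. the yellow frame is closed over the cover in the tray (x of cover_centre in the frame of tray_nest between -0.007 and 0.007 m and y of cover_centre in the frame of tray_nest between -0.007 and 0.007 m and z of cover_centre in the frame of tray_nest between 0.014 and 0.028 m and angle between cover_centre's own z axis and vertical below 0.12 rad and value of joint tray below 0.1 rad and value of joint frame above 3.04 rad), for 0.2 s.
3. the closed pair has been swung over: frame lying on its side of the pin, tray on top, cover between them boss down (x of cover_centre in the frame of frame_nest between -0.008 and 0.008 m and y of cover_centre in the frame of frame_nest between -0.008 and 0.008 m and z of cover_centre in the frame of frame_nest between -0.012 and 0.002 m and angle between cover_centre's own z axis and vertical above 3.02 rad and value of joint frame below 0.1 rad and value of joint tray above 3 rad), for 0.2 s.
At the end, for the whole second after the job is handed in: the cover lies boss down, flat within 7 degrees, in the seat of the yellow frame (centre within 8 mm of the seat's middle each way and within 7 mm in height of its place), and both frame and tray lie open and flat (each within 0.08 rad of 0) (x of cover_centre in the frame of frame_nest between -0.008 and 0.008 m and y of cover_centre in the frame of frame_nest between -0.008 and 0.008 m and z of cover_centre in the frame of frame_nest between -0.012 and 0.002 m and angle between cover_centre's own z axis and vertical above 3.02 rad and value of joint each of frame, tray below 0.08 rad); the robot touches nothing.
It fails at once if the grease tin is moved by more than 30 mm (distance of tin_centre from where it was at the start of the episode above 0.03 m).
It fails at once if the tape measure is moved by more than 30 mm (distance of tape_centre from where it was at the start of the episode above 0.03 m).
It fails at once if the pipe offcut is moved by more than 30 mm (distance of pipe_centre from where it was at the start of the episode above 0.03 m).
It fails at once if a leaf is flung or slammed (faster than 4 rad/s) (velocity of joint any of tray, frame above 4 rad/s or velocity of joint any of tray, frame below -4 rad/s).
It also fails if it takes over 72 s, if anything falls off the work surface, if the arm or the gripper's body presses on something with over 40 N, if the wrist force passes 120 N, or if a joint passes its speed limit or range.

## Robot

A 6-joint arm with a two-finger parallel gripper is mounted at the origin on a cart in front of the work surface, level with it; the furniture and walls round the work are solid. World frame = base frame: x ahead of the robot, y to its left, z up, the work surface at z = 0. Lengths are in mm, angles in degrees, forces in N, time in s.
With the tool pointing down it reaches from about 250 to 725 mm from the base axis. Payload 4 kg.
Tool frame: the origin (TCP) lies at the very end of the fingers, on their centre line; the grasp point (between the pads) lies 19 mm behind it; z points along the fingers, y is the direction in which the jaws open and shut (so a half turn about z gives the same grasp; the last joint's range is limited). The gripper opens to 85 mm and grips with 20 to 120 N. Pads are 22 mm wide; open, the fingers measure 114 mm over their backs; the gripper's body (76 mm by 85 mm) begins 54 mm behind the grasp point. The pads swing forward as they close: fully open they stand 13 mm farther back than shut.
Start: joints at [66.291, 13.785, 0.286, 76.501, 0, 90], TCP at [201.044, 457.8, 192.906] pointing down, gripper open.
Joint ranges: [-155.79, 155.79], [-60.16, 107.12], [-62.33, 73.08], [-114, 123.19], [-81.49, 82.49], [-180, 180]. Speed limits (degrees/s): [159.86, 159.86, 180, 180, 180, 180].

## Interface

Orientations are given as [roll, pitch, yaw] about the fixed x, y, z axes, in that order (R = Rz(yaw) Ry(pitch) Rx(roll)).
In Python, from cell import monitor, eyes, robot, finder gives the robot as it stands.
- The arm moves only by the tool move_arm, never from a script. Its argument "plan" is a list of rows, each a list of 7 numbers: the shift along the world's x, y, z in mm, then the turn, a rotation vector about the world's x, y, z in degrees, then the closure, from 0 (fully open) to 1 (shut). In form: [[tx, ty, tz, wx, wy, wz, gripper], ...]. A call has 1 to 5 rows; each row is the pose to reach, as a shift and turn from the pose commanded when the call began; what a row does not reach only later rows make up. A row lasts 1/12 s, in which the tool goes at most 41.7 mm and 7.16 degrees, less where a joint would pass 70% of its speed; a pose out of reach is approached as far as the arm can. A call with a gripper value outside its range is refused whole. The fingers move at their own pace and stop on an object; "squeeze" is the grip in N (left out, the last holds). Time passes only in rows, so rows that repeat a pose let the fingers close. It gives the time, the measured TCP pose, the force and the opening at its end, in the units of the state.
- monitor.get_state(): the state, without advancing time (a new reading comes with each control period).
- eyes.capture(name): name is "side" or "top"; returns a dict with "frame" (420x560x3 uint8, red, green, blue), "K" (3x3 intrinsics, pixels), "k1" (the pictures are not rectified: a ray, as slopes to the right and down, at radius r is drawn at 1 + k1 r^2 times it, then the intrinsics apply), "R" (3x3) and "t" (3): a world point X has camera coordinates R X + t. Camera axes: x right, y down, z forward; pixel columns grow to the right and rows downward; lengths in mm; the calibration is good to about 2 mm. A picture is of the moment at which its call begins. There is no depth.
- robot.close_job(): hands the job in, once; it reports no verdict.
Trained networks look in a picture, given as the dict that the camera call returned (one of the last four; its "shot" number tells which), for a name from the list of things; names that differ only in an ending like _2 or _b are one class to them, and where a whole thing is asked for, a point or a joint stands for the part that bears it (a point fixed in the world has none). Each returns a list of dicts, best first, with "score" (0 to 1); they miss things now and then, are a little off and sometimes report something else, mostly with a low value. They report only what shows in the picture. A call takes as long as a camera call. They do not tell look-alikes from the thing itself.
- finder.regions_of(thing, picture): "pixels" (420x560 bool, what is visible of it).
- finder.pinpoint(thing, picture): "location" ([x, y, z] in mm, in world coordinates, good to about 4 mm: a listed point, or the origin of a listed thing).
The state is a dict: "time_s": time; "joint_pos": joint angles; "qvel": joint speeds; "effort": joint torques, N m; "position": TCP position; "tool_rot": TCP orientation; "force": force on the tool from outside, world axes, zero at the start; "ft_torque": the same for the moment, N m; "width": finger opening in mm.
Only numpy, scipy, OpenCV 4.12 (cv2) and the standard library are available. Lean on these libraries where they do the work, as an engineer would, in place of code of your own. Each camera call takes 0.05 s, during which the arm holds its last target.

## Working session

There is one attempt and no reset: what is moved stays moved. The work goes in short steps, Python scripts to look and compute and a tool call to move; the robot and the scene stay as the last step left them, time stands still between calls to the robot, and variables do not carry over. Pictures are saved under pics/ and viewed, and the job is handed in when it is done.

Besides the shell and the picture viewer there is one more tool, called after "Request:" as name(argument=value, ...) on one line, values as JSON. move_arm: Moves the arm, as the interface text tells. Its arguments: {"type":"object","properties":{"plan":{"type":"array"},"squeeze":{"type":"number"}},"required":["plan"]}

```bash
mkdir -p pics; ls; cat > h.py <<'E'
import numpy as np, cv2, pickle
from cell import monitor, eyes, robot, finder
def save(p,name,crop=None,s=1):
    im=cv2.cvtColor(np.asarray(p["frame"]),cv2.COLOR_RGB2BGR)
    if crop: im=im[crop[1]:crop[3],crop[0]:crop[2]]
    if s!=1: im=cv2.resize(im,None,fx=s,fy=s,interpolation=cv2.INTER_CUBIC)
    cv2.imwrite('pics/'+name,im)
def proj(p,X):
    c=np.asarray(p["R"])@np.asarray(X,float)+np.asarray(p["t"]).ravel()
    a=c[:2]/c[2]; a=a*(1+p["k1"]*(a@a)); K=np.asarray(p["K"])
    return np.array([K[0,0]*a[0]+K[0,2],K[1,1]*a[1]+K[1,2]])
def unproj(p,uv,z):
    K=np.asarray(p["K"]); d=np.array([(uv[0]-K[0,2])/K[0,0],(uv[1]-K[1,2])/K[1,1]]); a=d.copy()
    for _ in range(20): a=d/(1+p["k1"]*(a@a))
    R=np.asarray(p["R"]); C=-R.T@np.asarray(p["t"]).ravel(); r=R.T@np.array([a[0],a[1],1])
    return C+r*(z-C[2])/r[2]
E
python3 - <<'E'
from h import *
for n in ("top","side"):
    p=eyes.capture(n); save(p,n+'0.png')
    R=np.asarray(p["R"]);print(n,-R.T@np.asarray(p["t"]).ravel(),R[2])
    for th in ["cover_centre","jig_hinge","tray_handle","frame_handle","tray_nest","frame_nest","tin_centre","tape_centre","pipe_centre"]:
        print(th,[(np.round(r["location"],0).tolist(),round(r["score"],2)) for r in finder.pinpoint(th,p)])
s=monitor.get_state();print(s)
E
```

```text
pics
top [ 466.73857316 -213.59015166 1113.99106103] [ 0.1483694  -0.00642407 -0.98891115]
cover_centre [([692.0, -495.0, 21.0], 0.69), ([498.0, -443.0, 19.0], 0.57)]
jig_hinge [([548.0, -126.0, 70.0], 0.79)]
tray_handle [([469.0, -266.0, 70.0], 0.93)]
frame_handle [([622.0, -7.0, 155.0], 0.72)]
tray_nest [([531.0, -181.0, 63.0], 0.72)]
frame_nest [([566.0, -71.0, 99.0], 0.58), ([713.0, -352.0, 30.0], 0.31)]
tin_centre [([766.0, -150.0, 28.0], 0.58)]
tape_centre [([714.0, -353.0, 29.0], 0.59)]
pipe_centre [([759.0, 35.0, 31.0], 0.82)]
side [ 554.0438837  -878.84088417  568.57994646] [ 0.06214599  0.81194394 -0.58041788]
cover_centre [([694.0, -494.0, 23.0], 0.86), ([495.0, -442.0, 19.0], 0.67)]
jig_hinge [([547.0, -125.0, 67.0], 0.73)]
tray_handle [([469.0, -266.0, 72.0], 0.98)]
frame_handle [([622.0, -6.0, 155.0], 0.9), ([550.0, -124.0, 67.0], 0.41)]
tray_nest [([534.0, -183.0, 59.0], 0.6)]
frame_nest [([568.0, -67.0, 98.0], 0.66)]
tin_centre [([770.0, -145.0, 29.0], 0.65)]
tape_centre [([711.0, -348.0, 32.0], 0.98), ([497.0, -443.0, 19.0], 0.43)]
pipe_centre [([758.0, 34.0, 28.0], 0.67)]
{'time_s': 1.0, 'joint_pos': array([ 6.62895185e+01,  1.37869181e+01,  2.87172445e-01,  7.65019204e+01,
       -1.06940829e-03,  8.99989096e+01]), 'qvel': array([ 0.02957297, -0.05344733, -0.08882139,  0.10281443,  0.04209293,
        0.07054341]), 'effort': array([-2.33079500e-04, -3.72217441e+01,  2.52695864e+01,  1.29606848e-03,
       -2.59148992e-04, -3.24465276e-06]), 'position': array([201.06340093, 457.79177305, 192.89753621]), 'tool_rot': array([-1.79998334e+02,  1.06937658e-03,  1.56290609e+02]), 'force': array([-0.54373253,  0.01244333, -0.67014153]), 'ft_torque': array([-0.00237095,  0.00667617,  0.00675323]), 'width': 85.53182751376136}
```

View pics/top0.png

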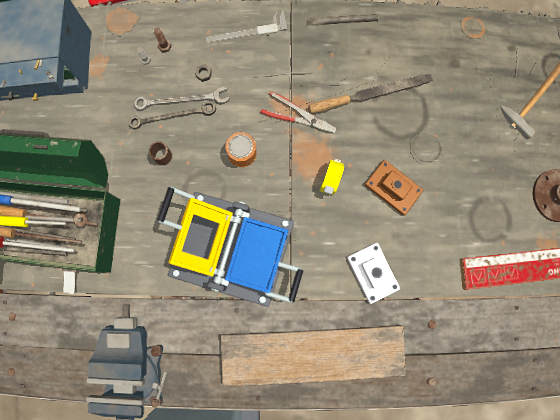

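View pics/side0.png

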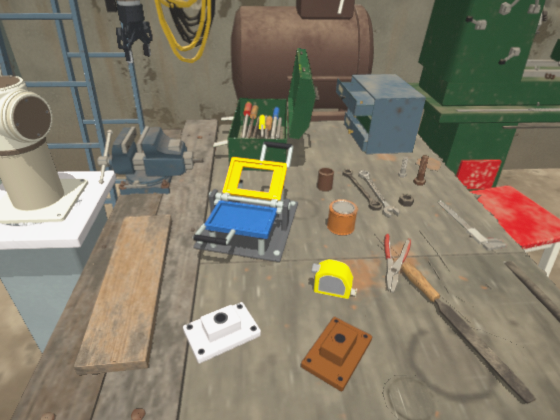

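Candidates for the cover are the bare-metal one at top (375,272) / side (222,330), and the brown one at top (393,187) / side (338,350). The bare aluminium one fits the description, since the brown one is the look-alike. I'll confirm that in a crop and fit both poses.

```bash
cat > fit.py <<'E'
from h import *
from scipy.optimize import least_squares
E
python3 - <<'E'
from h import *
from scipy.optimize import least_squares
T={}
pics={}
for n in ("top","side"):
    p=eyes.capture(n); pics[n]=p
    ms=finder.regions_of("cover_centre",p)
    for m in ms:
        ys,xs=np.where(m["pixels"]); print(n,m["score"],xs.mean(),ys.mean(),len(xs))
        if n=="top" and abs(xs.mean()-375)<12 or n=="side" and abs(xs.mean()-222)<15: pics[n+"m"]=m["pixels"]
save(pics["top"],"c_top.png",(320,220,430,320),5)
p=pics["side"]; save(p,"c_side.png",(170,290,280,370),6)
# silhouette fit: compare mask of projected hull
from itertools import product
def pts(x,y,yaw):
    c,s=np.cos(yaw),np.sin(yaw)
    L=[(a*58,b*38,z) for a,b,z in product((-1,1),(-1,1),(0,16))]+[(a*30,b*20,42) for a,b in product((-1,1),(-1,1))]
    return [(x+c*a-s*b,y+s*a+c*b,z) for a,b,z in L]
def cost(v,out=False):
    t=0
    for n in("top","side"):
        if n+"m" not in pics: continue
        q=np.array([proj(pics[n],P) for P in pts(v[0],v[1],v[2])])
        img=np.zeros((420*4,560*4),np.uint8)
        L=(q+0.5)*4
        pl=cv2.convexHull(L[:8].astype(np.int32)); cv2.fillPoly(img,[pl],1)
        pl=cv2.convexHull(np.r_[L[8:],L[[0]]*0+L[8:9]].astype(np.int32)); 
        c,s=np.cos(v[2]),np.sin(v[2])
        bb=np.array([proj(pics[n],(v[0]+c*a*30-s*b*20,v[1]+s*a*30+c*b*20,z)) for a in(-1,1) for b in(-1,1) for z in(16,42)])
        cv2.fillPoly(img,[cv2.convexHull(((bb+.5)*4).astype(np.int32))],1)
        m=cv2.resize(pics[n+"m"].astype(np.uint8),None,fx=4,fy=4,interpolation=cv2.INTER_NEAREST)
        t+=(img!=m).sum()/16
    return t
from scipy.optimize import minimize
best=min(((cost((497,-443,a)),a) for a in np.radians(np.arange(-90,90,10))))
print(best)
r=minimize(cost,(497,-443,best[1]),method="Nelder-Mead",options=dict(initial_simplex=[(497,-443,best[1]),(503,-443,best[1]),(497,-437,best[1]),(497,-443,best[1]+.15)],xatol=.05,fatol=.2))
print(r.x,np.degrees(r.x[2]),r.fun)
E
```

```text
top 0.7 373.4848812095032 272.87634989200865 1852
top 0.68 393.84380610412927 186.9473369239976 1671
side 0.85 336.37360105332453 352.91013824884794 3038
(np.float64(146.0625), np.float64(0.5235987755982988))
[ 4.96437891e+02 -4.44513631e+02  4.59564506e-01] 26.331106627271634 72.25
```

View pics/c_top.png

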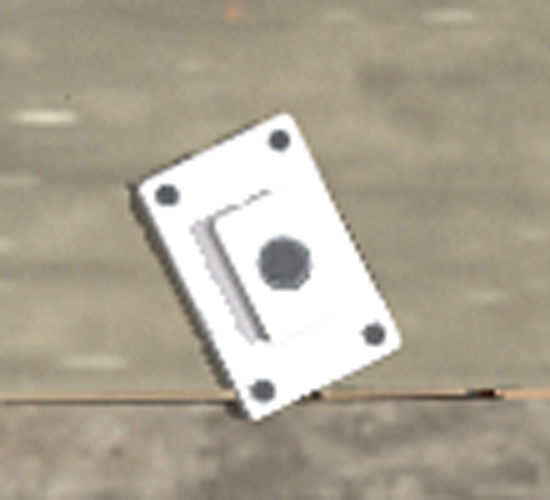

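```bash
python3 - <<'E'
from h import *
from scipy.optimize import least_squares
obs=[]
names=["jig_hinge","tray_handle","frame_handle","tray_nest","frame_nest"]
for k in range(3):
  for n in("top","side"):
    p=eyes.capture(n)
    for t in names:
        r=[x for x in finder.pinpoint(t,p) if x["score"]>.5]
        if r: obs.append((t,np.array(r[0]["location"])))
# cover side fit overlay check
x,y,a=496.4,-444.5,.4596
im=cv2.cvtColor(p["frame"],cv2.COLOR_RGB2BGR); im=cv2.resize(im,None,fx=4,fy=4,interpolation=cv2.INTER_CUBIC)
def draw(L,z):
    c,s=np.cos(a),np.sin(a)
    q=[(proj(p,(x+c*u-s*v,y+s*u+c*v,z))+.5)*4 for u,v in L]
    cv2.polylines(im,[np.array(q).astype(int)],True,(0,0,255),1)
draw([(-58,-38),(58,-38),(58,38),(-58,38)],16);draw([(-30,-20),(30,-20),(30,20),(-30,20)],42);draw([(-58,-38),(58,-38),(58,38),(-58,38)],0)
cv2.imwrite("pics/ov_side.png",im[290*4:370*4,165*4:285*4])
def mod(v,t):
    x,y,z,yaw,f=v
    ex=np.array([np.cos(yaw),np.sin(yaw),0]);ey=np.array([-np.sin(yaw),np.cos(yaw),0]);ez=np.array([0,0,1.])
    o=np.array([x,y,z]); fy=ey*np.cos(f)+ez*np.sin(f); fz=ez*np.cos(f)-ey*np.sin(f)
    return {"jig_hinge":o,"tray_handle":o-38*ex-158*ey,"frame_handle":o+38*ex+158*fy,"tray_nest":o-62*ey-10*ez,"frame_nest":o+62*fy-10*fz*0}[t]
r=least_squares(lambda v:np.concatenate([mod(v,t)-l for t,l in obs if t!="frame_nest"]),[548,-126,70,-.28,.57],loss="soft_l1",f_scale=3)
print(len(obs),r.x,np.degrees(r.x[3]))
for t,l in obs: print(t,np.round(l-mod(r.x,t),1))
for t in names: print(t,np.round(mod(r.x,t),1))
E
```

```text
29 [ 5.48914662e+02 -1.24586242e+02  6.91107059e+01 -2.69906734e-01
  5.71901285e-01] -15.464516699636542
jig_hinge [ 0.5 -2.1 -0.3]
tray_handle [-0.1 -3.   2. ]
frame_handle [-1.3 -0.3 -0.9]
tray_nest [-2.2  2.4  0.8]
frame_nest [ 3.1  5.2 -5.5]
jig_hinge [-0.8 -0.3 -2. ]
tray_handle [ 3.4 -0.2  3.8]
frame_handle [ 0.9 -1.3  0.8]
tray_nest [ 1.7  1.9 -1. ]
frame_nest [ 4.6  7.6 -7.5]
jig_hinge [-1.9 -1.6  0.4]
tray_handle [ 0.7  3.6 -7.2]
frame_handle [ 2.   0.1 -2.2]
tray_nest [-1.2  3.5  1.9]
frame_nest [ 1.3  1.7 -5.1]
jig_hinge [-2.3 -0.5  0.4]
tray_handle [1.1 0.  4.7]
frame_handle [ 0.   1.6 -1.6]
tray_nest [ 0.   1.4 -1. ]
frame_nest [ 4.7  4.4 -4.8]
jig_hinge [ 2.8 -4.2  0.4]
tray_handle [-2.1 -3.7 -3.1]
frame_handle [ 1.5 -2.8  2.3]
tray_nest [-1.3  2.   0.2]
frame_nest [ 2.   4.1 -3.6]
jig_hinge [-1.2  0.9 -0. ]
tray_handle [0.9 1.2 3.9]
frame_handle [-3.  -1.1 -0.3]
tray_nest [ 1.7  1.1 -2.5]
jig_hinge [ 548.9 -124.6   69.1]
tray_handle [ 470.2 -266.7   69.1]
frame_handle [621.   -6.7 154.6]
tray_nest [ 532.4 -184.3   59.1]
frame_nest [562.8 -74.3 102.7]
```

The crop shows a bare-metal cover with its boss up and its long side running lower-right to upper-left. It's the right one. Next I'll check overlays for the cover and the jig.

```bash
cat > ovj.py <<'E'
from h import *
def ovj(p,v,name,crop,S=4,f=0.572):
    x,y,z,yaw=v
    im=cv2.resize(cv2.cvtColor(p["frame"],cv2.COLOR_RGB2BGR),None,fx=S,fy=S,interpolation=cv2.INTER_CUBIC)
    c,s=np.cos(yaw),np.sin(yaw)
    def P(u,w,h): return (proj(p,(x+c*u-s*w,y+s*u+c*w,z+h))+.5)*S
    def poly(L,col): cv2.polylines(im,[np.array([P(*l) for l in L]).astype(int)],True,col,1)
    R=lambda y0,y1,a,h:[(-a,y0,h),(a,y0,h),(a,y1,h),(-a,y1,h)]
    poly(R(-104,-20,62,0),(0,0,255)); poly(R(-111,-100,70,0),(0,255,255)); poly([(-73,-158,0),(-3,-158,0)],(0,255,0)); poly([(-88,0,0),(88,0,0)],(255,0,255))
    poly(R(-118,118,100,-62),(255,255,0))
    cf,sf=np.cos(f),np.sin(f)
    poly([(3,158*cf,158*sf),(73,158*cf,158*sf)],(0,255,0))
    poly([(a,r*cf,r*sf) for a,r in((-40,30),(40,30),(40,94),(-40,94))],(0,0,255))
    im=im[crop[1]*S:crop[3]*S,crop[0]*S:crop[2]*S]; cv2.imwrite("pics/"+name,im)
E
python3 - <<'E'
from ovj import *
p=eyes.capture("top"); ovj(p,(548.9,-124.6,70,-.27),"oj_top.png",(150,180,310,310),5)
p=eyes.capture("side"); ovj(p,(548.9,-124.6,70,-.27),"oj_side.png",(185,135,305,260),5)
E
```

```text
(no output)
```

View pics/ov_side.png

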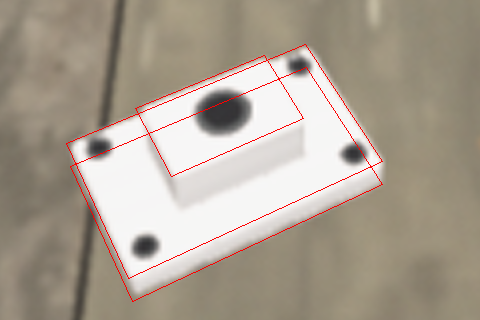

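View pics/oj_top.png

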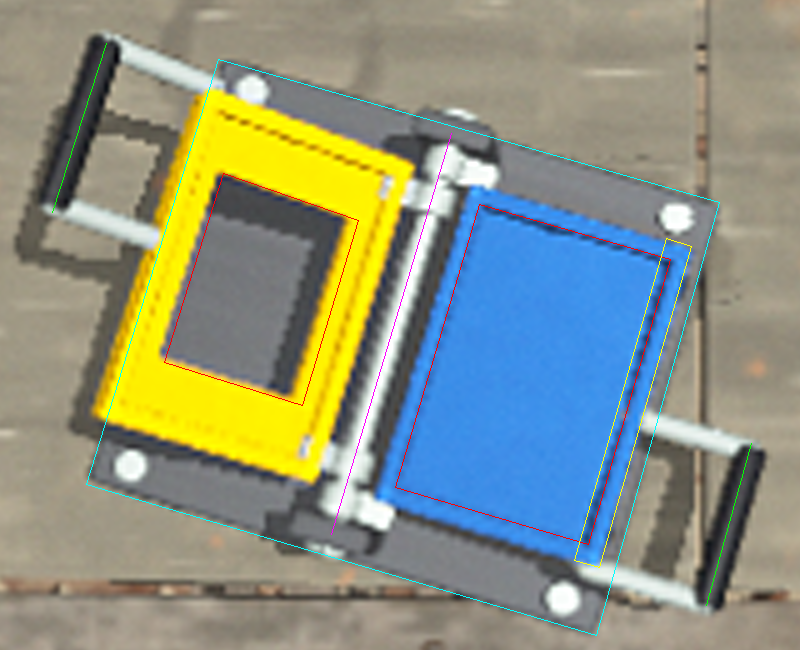

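View pics/oj_side.png

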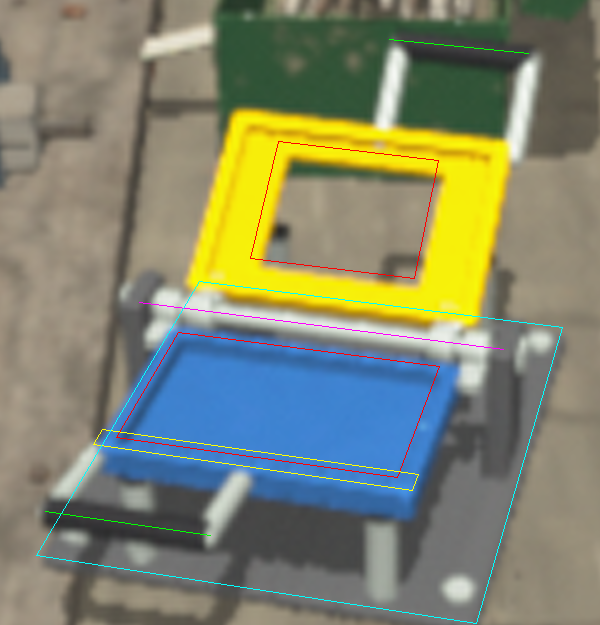

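The overlays agree within about 2–3 mm. The cover is at about (496.5,-443.5) with yaw 26.3°, and the jig hinge is at (549,-124.6) with yaw -15.5°. I'm moving to the cover.

Request:
move_arm(plan=[[12,-36,8,0,0,2,0],[24,-72,16,0,0,4,0],[36,-108,24,0,0,6,0],[48,-144,24,0,0,8,0],[60,-180,24,0,0,10,0]])

```text
time_s: 3.52
position: [261.5, 276.6, 217.5]
tool_rot: [179.9, 0.1, 166.5]
force: [0.8, -0.0, 0.1]
width: 85.2
```

Request:
move_arm(plan=[[12,-36,0,0,0,2,0],[24,-72,0,0,0,4,0],[36,-108,0,0,0,6,0],[48,-144,0,0,0,8,0],[60,-180,0,0,0,10,0]])

```text
time_s: 3.93
position: [321.2, 96.1, 217.3]
tool_rot: [180.0, 0.1, 176.4]
force: [0.1, 0.0, 0.2]
width: 85.4
```

Request:
move_arm(plan=[[12,-36,0,0,0,2,0],[24,-72,0,0,0,4,0],[36,-108,0,0,0,6,0],[48,-144,0,0,0,8,0],[60,-180,0,0,0,10,0]])

```text
time_s: 4.35
position: [381.3, -84.3, 217.2]
tool_rot: [-180.0, 0.1, -173.6]
force: [1.8, 0.3, -0.8]
width: 85.0
```

Request:
move_arm(plan=[[12,-36,0,0,0,2,0],[24,-72,0,0,0,4,0],[36,-108,0,0,0,6,0],[48,-144,0,0,0,8,0],[60,-180,0,0,0,10,0]])

```text
time_s: 4.77
position: [441.2, -264.3, 216.9]
tool_rot: [-180.0, 0.0, -163.6]
force: [0.4, 0.9, 0.9]
width: 85.2
```

Request:
move_arm(plan=[[12,-36,-20,0,0,2,0],[24,-72,-40,0,0,4,0],[36,-108,-60,0,0,6,0],[48,-144,-80,0,0,8,0],[55.4,-181.3,-97,0,0,10,0]])

```text
time_s: 5.18
position: [496.1, -440.4, 120.2]
tool_rot: [180.0, 0.0, -153.6]
force: [0.0, 0.5, 0.6]
width: 85.5
```

Request:
move_arm(plan=[[0,0,-15,0,0,0,0],[0,0,-30,0,0,0,0],[0,0,-40,0,0,0,0],[0,0,-50,0,0,0,0],[0,0,-50,0,0,0,0]])

```text
time_s: 5.6
position: [494.4, -437.8, 69.6]
tool_rot: [179.8, -0.1, -153.7]
force: [-0.4, 0.5, 0.4]
width: 85.1
```

```bash
python3 - <<'E'
from h import *
p=eyes.capture("side"); save(p,"a_side.png",(160,250,300,380),4)
print(monitor.get_state()["position"])
E
```

```text
[ 495.0350488  -438.23400535   71.20995979]
```

View pics/a_side.png

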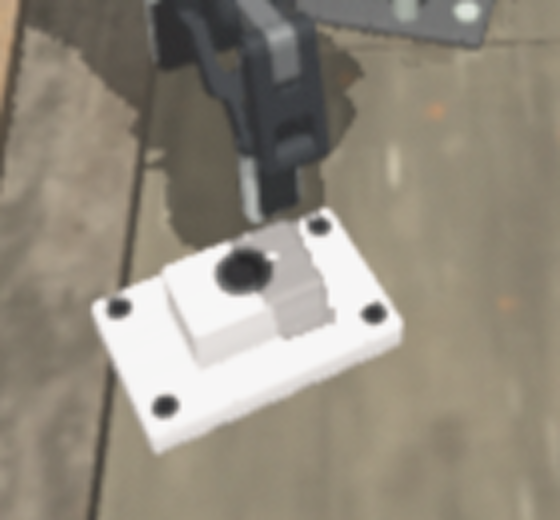

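```bash
python3 - <<'E'
from h import *
s=monitor.get_state()
print(s["position"],s["qvel"])
for n in("top","side"):
    p=eyes.capture(n)
    T=s["position"]; d=np.array([np.cos(np.radians(116.3)),np.sin(np.radians(116.3)),0])
    im=cv2.cvtColor(p["frame"],cv2.COLOR_RGB2BGR);S=3
    im=cv2.resize(im,None,fx=S,fy=S,interpolation=cv2.INTER_CUBIC)
    for q,c in((T,(0,0,255)),(T+43*d+[0,0,13],(0,255,0)),(T-43*d+[0,0,13],(255,0,0)),((496.5,-443.5,42),(255,0,255))):
        u=(proj(p,q)+.5)*S; cv2.circle(im,tuple(u.astype(int)),4,c,-1)
    o=(300,200) if n=="top" else(150,220)
    cv2.imwrite(f"pics/b_{n}.png",im[o[1]*S:o[1]*S+480,o[0]*S:o[0]*S+480])
E
python3 -c "
import cv2,numpy as np
a=cv2.imread('pics/b_top.png');b=cv2.imread('pics/b_side.png')
cv2.imwrite('pics/b.png',cv2.resize(np.hstack([a,b]),(800,400)))"
```

```text
[ 495.0350488  -438.23400535   71.20995979] [ 0.07709495 -1.49509733  1.82586688  0.64716435 -0.05376891  0.05826861]
```

View pics/b.png

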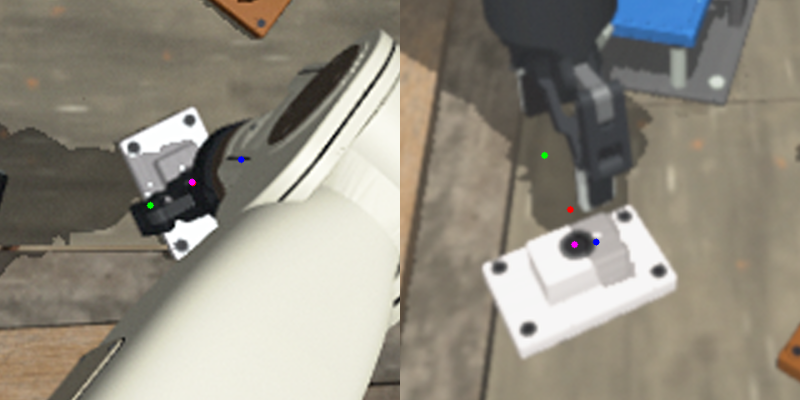

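```bash
python3 - <<'E'
from h import *
s=monitor.get_state(); print(s["tool_rot"])
from scipy.spatial.transform import Rotation as Ro
R=Ro.from_euler("xyz",s["tool_rot"],degrees=True).as_matrix(); print(R.round(3))
p=eyes.capture("side")
im=cv2.cvtColor(p["frame"],cv2.COLOR_RGB2BGR);S=6
im=cv2.resize(im,None,fx=S,fy=S,interpolation=cv2.INTER_CUBIC)
T=s["position"]
for q,c in((T,(0,0,255)),(T+43*R[:,1]-13*R[:,2],(0,255,0)),(T-43*R[:,1]-13*R[:,2],(255,0,0)),(T-73*R[:,2],(0,255,255))):
    u=(proj(p,q)+.5)*S; cv2.circle(im,tuple(u.astype(int)),5,c,-1)
cv2.imwrite("pics/d.png",im[210*S:310*S,160*S:290*S])
E
```

```text
[-1.79897994e+02  4.09894935e-02 -1.53669805e+02]
[[-0.896 -0.444  0.001]
 [-0.444  0.896 -0.001]
 [-0.001 -0.002 -1.   ]]
```

View pics/d.png

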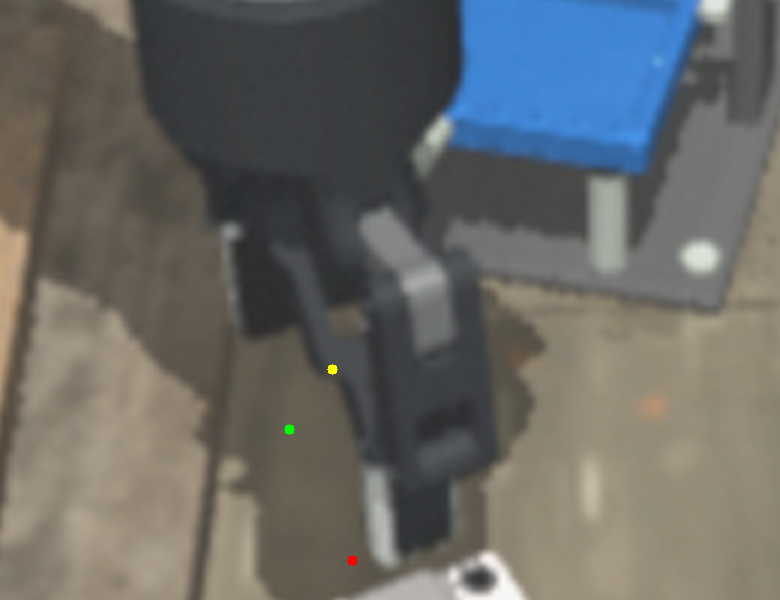

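```bash
python3 - <<'E'
from h import *
p=eyes.capture("side")
im=cv2.imread("pics/side0.png");S=6
im=cv2.resize(im,None,fx=S,fy=S,interpolation=cv2.INTER_CUBIC)
T=np.array([201.06,457.79,192.9]);y=np.array([.402,.916,0]);z=np.array([0,0,-1.])
for q,c in((T,(0,0,255)),(T+43*y-13*z,(0,255,0)),(T-43*y-13*z,(255,0,0)),(T-73*z,(0,255,255))):
    u=(proj(p,q)+.5)*S; cv2.circle(im,tuple(u.astype(int)),5,c,-1)
cv2.imwrite("pics/e.png",im[0:100*S,80*S:200*S])
E
```

```text
(no output)
```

View pics/e.png

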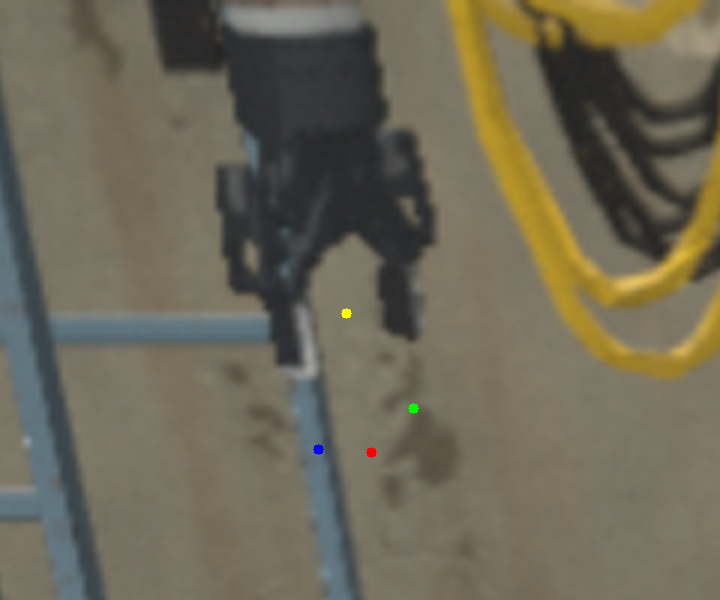

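Request:
move_arm(plan=[[0,-2,-10,0,0,0,0],[0,-2,-20,0,0,0,0],[0,-2,-30,0,0,0,0],[0,-2,-35,0,0,0,0],[0,-2,-35,0,0,0,0]])

```text
time_s: 6.27
position: [494.0, -439.8, 34.0]
tool_rot: [179.7, -0.1, -153.7]
force: [-0.3, 0.3, 0.8]
width: 85.5
```

```bash
cat > tcp.py <<'E'
from h import *
import sys
from scipy.spatial.transform import Rotation as Ro
def go(name,crop,S=6,cam="side"):
    p=eyes.capture(cam); s=monitor.get_state()
    R=Ro.from_euler("xyz",s["tool_rot"],degrees=True).as_matrix(); T=s["position"]; w=s["width"]/2
    print(T.round(1),s["tool_rot"].round(1),s["force"].round(1),s["width"])
    im=cv2.resize(cv2.cvtColor(p["frame"],cv2.COLOR_RGB2BGR),None,fx=S,fy=S,interpolation=cv2.INTER_CUBIC)
    for q,c in((T,(0,0,255)),(T+w*R[:,1],(0,255,0)),(T-w*R[:,1],(255,0,0))):
        u=(proj(p,q)+.5)*S; cv2.circle(im,tuple(u.astype(int)),3,c,-1)
    cv2.imwrite("pics/"+name,im[crop[1]*S:crop[3]*S,crop[0]*S:crop[2]*S])
E
python3 -c "
from tcp import *
go('f.png',(160,230,290,330))"
```

```text
[ 494.6 -440.3   35.1] [ 1.798e+02 -1.000e-01 -1.537e+02] [ 0.5 -0.9  0.2] 85.25364668029995
```

View pics/f.png

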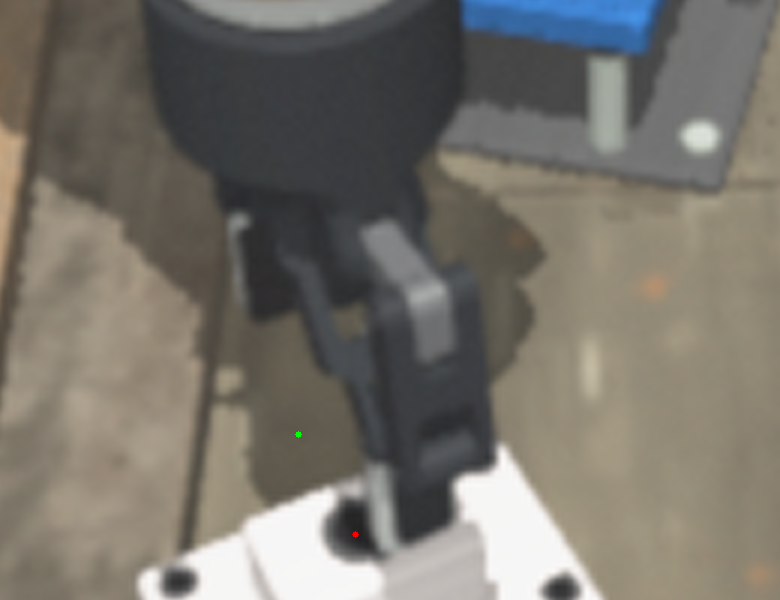

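```bash
python3 -c "
from tcp import *
go('g.png',(320,220,430,310),7,'top')"
```

```text
[ 495.1 -440.9   36.1] [ 179.9   -0.  -153.7] [0.  0.2 0.4] 85.4823564617152
```

View pics/g.png

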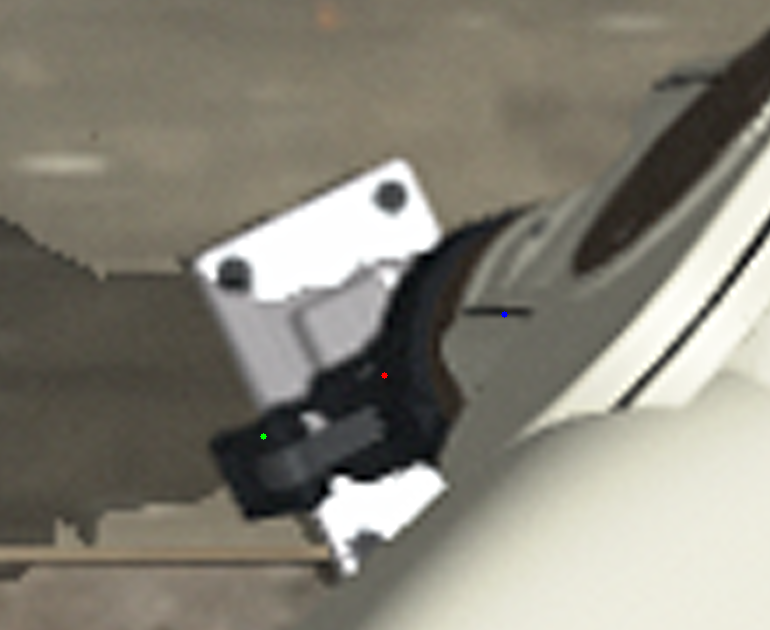

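Request:
move_arm(plan=[[0,0,30,0,0,0,1],[0,0,60,0,0,0,1],[0,0,60,0,0,0,1],[0,0,60,0,0,0,1],[0,0,60,0,0,0,1]], squeeze=20)

```text
time_s: 6.78
position: [495.8, -441.3, 97.4]
tool_rot: [-179.9, 0.0, -153.7]
force: [-0.4, 1.0, -0.0]
width: 25.4
```

```bash
python3 -c "
from tcp import *
go('i.png',(160,210,290,310))
go('j.png',(320,220,430,310),7,'top')"
```

```text
[ 495.2 -440.8   96.3] [ 179.9   -0.  -153.7] [-0.1  0.  -0.5] 17.4404503437658
[ 494.9 -440.6   95.7] [ 179.9   -0.  -153.7] [-0.  -1.1  0.2] 10.037609855642025
```

View pics/i.png

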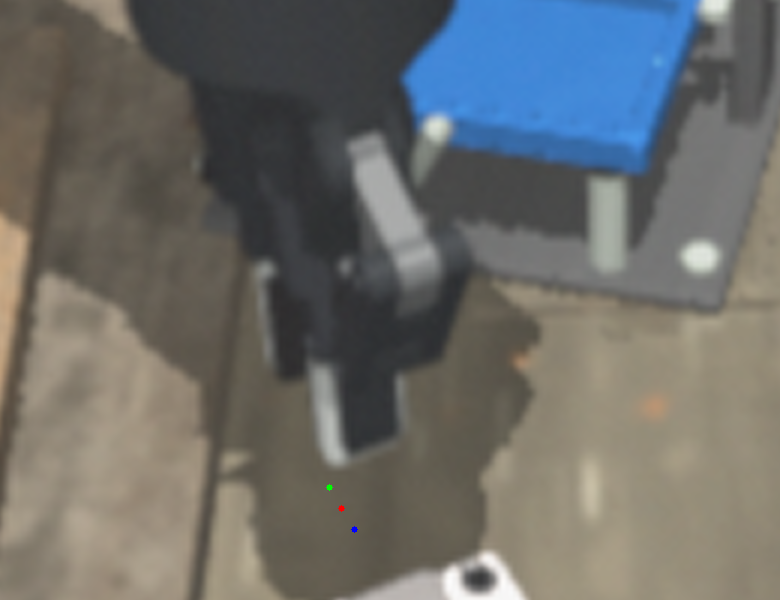

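View pics/j.png

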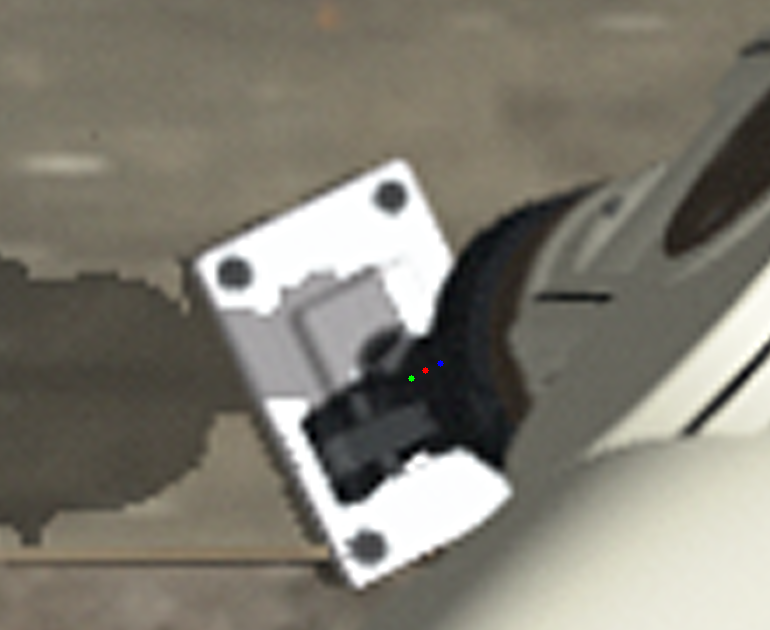

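Request:
move_arm(plan=[[1.5,-2.5,0,0,0,0,0],[1.5,-2.5,0,0,0,0,0],[1.5,-2.5,0,0,0,0,0],[1.5,-2.5,-10,0,0,0,0],[1.5,-2.5,-30,0,0,0,0]])

```text
time_s: 7.3
position: [498.8, -445.2, 68.9]
tool_rot: [-179.7, 0.1, -153.7]
force: [0.4, -0.2, 0.3]
width: 69.3
```

Request:
move_arm(plan=[[0,0,-20,0,0,0,0],[0,0,-35,0,0,0,0],[0,0,-43,0,0,0,0],[0,0,-49,0,0,0,0],[0,0,-49,0,0,0,0]])

```text
time_s: 7.72
position: [496.2, -442.9, 16.1]
tool_rot: [179.9, -0.1, -153.7]
force: [0.2, 0.2, 0.7]
width: 85.4
```

Request:
move_arm(plan=[[0,0,0,0,0,0,1],[0,0,0,0,0,0,1],[0,0,0,0,0,0,1],[0,0,0,0,0,0,1],[0,0,0,0,0,0,1]], squeeze=40)

```text
time_s: 8.13
position: [497.5, -444.0, 18.8]
tool_rot: [-179.9, 0.0, -153.7]
force: [-0.5, 0.9, -1.0]
width: 25.5
```

```bash
python3 -c "
from tcp import *
go('k.png',(160,240,290,340))
go('l.png',(320,220,430,310),7,'top')"
```

```text
[ 497.3 -443.9   18.6] [-179.9    0.  -153.7] [-0.5  0.5  0.2] 17.316495714190822
[ 497.2 -443.8   18.4] [-180.     0.  -153.7] [ 0.2  0.2 -0.7] 9.633649846781424
```

View pics/k.png

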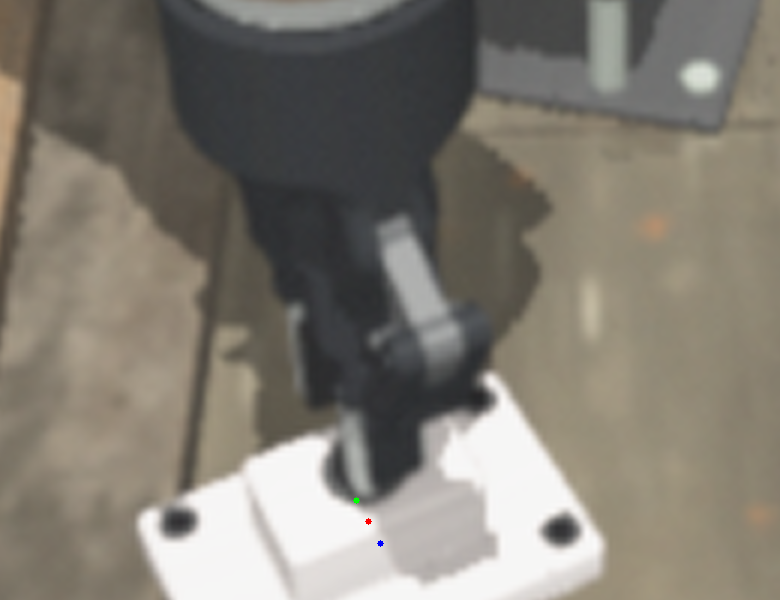

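View pics/l.png

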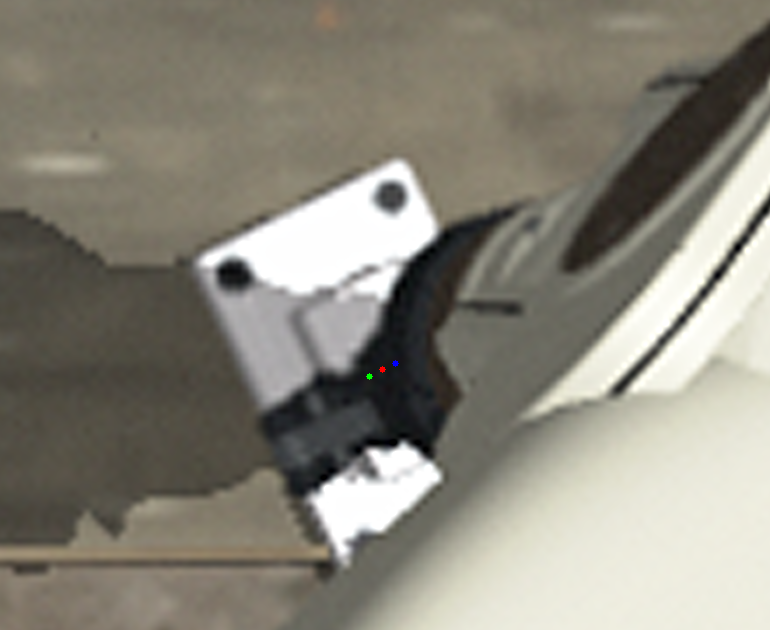

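```bash
python3 -c "
from h import *
p=eyes.capture('side')
save(p,'m.png',(160,240,290,340),6)
for z in (20,30,42,50,60): print(z,unproj(p,(224.7,321.7),z).round(1))
print('hole',unproj(p,(160+353/6,240+478/6),42).round(1))
s=monitor.get_state();print(s['position'],s['width'],s['joint_pos'].round(2))
"
```

```text
20 [ 503.7 -435.2   20. ]
30 [ 504.6 -443.3   30. ]
42 [ 505.7 -453.    42. ]
50 [ 506.4 -459.5   50. ]
60 [ 507.3 -467.6   60. ]
hole [ 495.6 -448.2   42. ]
[ 497.13381881 -443.75636389   18.23049768] 2.1753213980701385 [-41.75  38.96  13.22  64.23   0.   -68.04]
```

View pics/m.png

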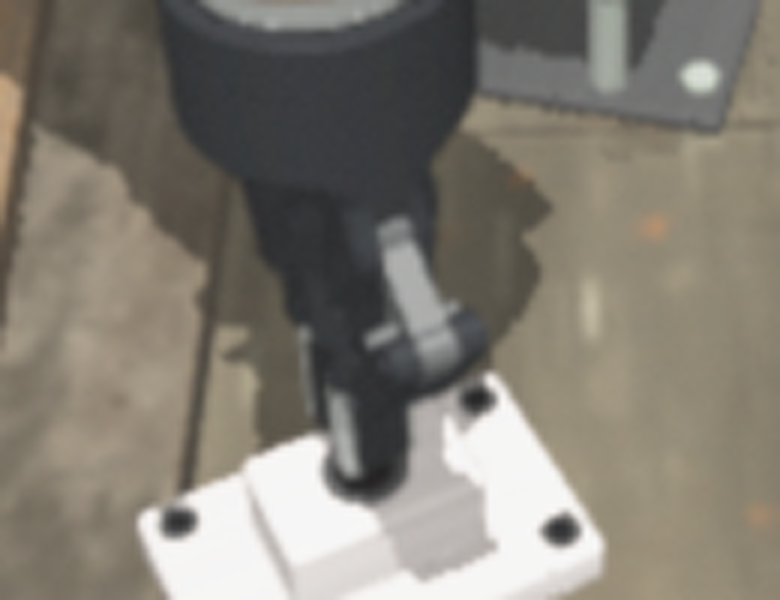

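Request:
move_arm(plan=[[0,0,-1,0,0,0,1],[0,0,-2,0,0,0,1],[0,0,-3,0,0,0,1],[0,0,-4,0,0,0,1]])

```text
time_s: 8.62
position: [496.9, -443.6, 13.7]
tool_rot: [180.0, -0.0, -153.7]
force: [0.0, 0.1, -0.3]
width: -0.0
```

Request:
move_arm(plan=[[0,0,-2,0,0,0,1],[0,0,-4,0,0,0,1],[0,0,-6,0,0,0,1]])

```text
time_s: 8.87
position: [496.9, -443.6, 7.6]
tool_rot: [180.0, -0.0, -153.7]
force: [0.4, -0.3, -1.0]
width: 0.0
```

```bash
python3 -c "
from tcp import *
go('n.png',(160,240,290,340))"
```

```text
[ 496.7 -443.4    7.1] [ 179.9   -0.  -153.7] [ 0.5 -0.4 -0.2] 0.4230281289690819
```

View pics/n.png

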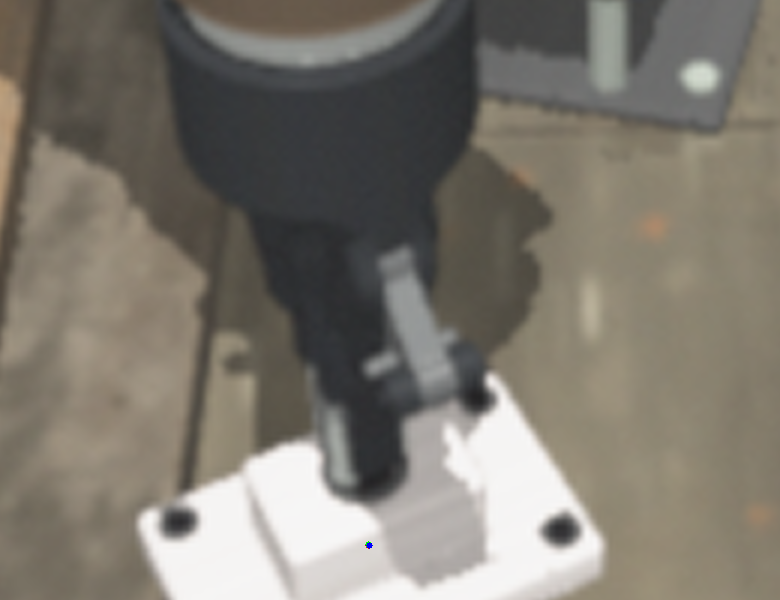

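Request:
move_arm(plan=[[0,0,20,0,0,0,1],[0,0,45,0,0,0,1],[0,0,45,0,0,0,0.3],[0,0,45,0,0,0,0.3],[0,0,45,0,0,0,0.3]])

```text
time_s: 9.33
position: [496.9, -443.6, 52.7]
tool_rot: [180.0, -0.0, -153.7]
force: [0.0, -0.5, -0.8]
width: 35.7
```

```bash
python3 -c "
from tcp import *
go('o.png',(160,240,290,340))"
```

```text
[ 496.5 -443.2   52. ] [ 179.9   -0.  -153.7] [ 0.  -0.2 -0.1] 43.55986824862769
```

View pics/o.png

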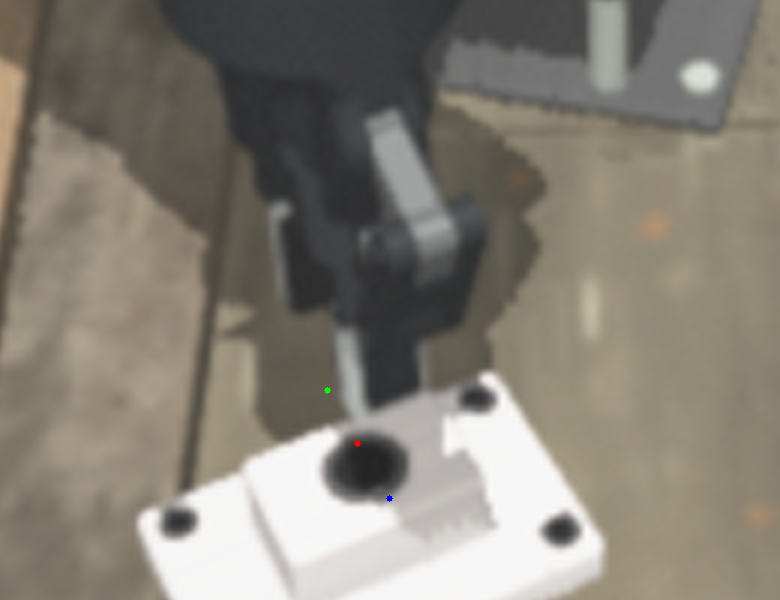

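Request:
move_arm(plan=[[0,0,-15,0,0,0,0.3],[0,0,-30,0,0,0,0.3],[0,0,-38,0,0,0,0.3],[0,0,-42,0,0,0,0.3],[0,0,-42,0,0,0,0.3]])

```text
time_s: 9.8
position: [495.8, -442.6, 8.7]
tool_rot: [179.8, -0.1, -153.7]
force: [0.3, -0.1, -0.5]
width: 59.6
```

```bash
python3 -c "
from tcp import *
go('q.png',(160,240,290,340))"
```

```text
[ 496.5 -443.2   10. ] [ 179.9   -0.  -153.7] [-0.6  0.1 -0.2] 59.87073021273333
```

View pics/q.png

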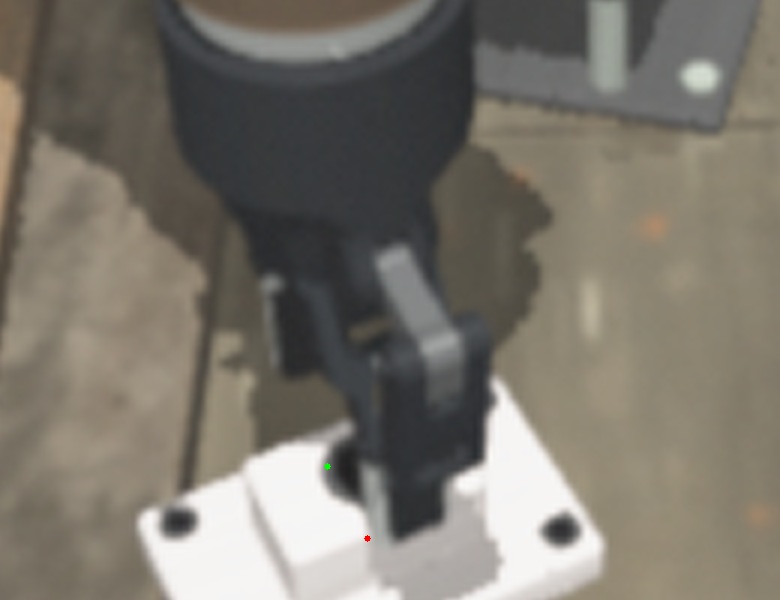

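Request:
move_arm(plan=[[0,0,-8,0,0,0,0.3],[0,0,-14,0,0,0,0.3],[0,0,-18,0,0,0,0.3],[0,0,-20,0,0,0,0.3]])

```text
time_s: 10.18
position: [496.6, -443.3, -9.9]
tool_rot: [179.9, -0.0, -153.7]
force: [0.5, -0.1, -1.4]
width: 59.9
```

```bash
python3 -c "
from tcp import *
go('r.png',(160,240,290,340))"
```

```text
[ 496.5 -443.2  -10.1] [ 179.9   -0.  -153.7] [ 1.   1.  -0.3] 59.802797080735694
```

View pics/r.png

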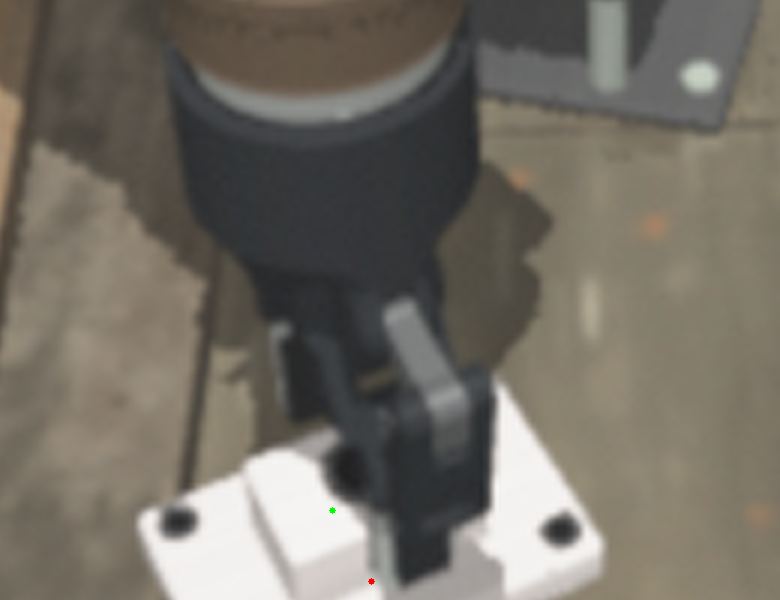

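Request:
move_arm(plan=[[0,0,-3,0,0,0,0.3],[0,0,-6,0,0,0,0.3],[0,0,-8,0,0,0,0.3]])

```text
time_s: 10.48
position: [497.1, -443.7, -17.2]
tool_rot: [-180.0, 0.0, -153.7]
force: [-1.0, 0.3, 0.5]
width: 59.7
```

Request:
move_arm(plan=[[0,0,-1.5,0,0,0,0.3],[0,0,-3,0,0,0,0.3]])

```text
time_s: 10.65
position: [497.0, -443.7, -20.2]
tool_rot: [-180.0, 0.0, -153.7]
force: [-0.1, 0.5, -0.2]
width: 59.9
```

```bash
python3 -c "
from tcp import *
go('s.png',(160,260,290,360))"
```

```text
[ 496.9 -443.5  -20.5] [ 180.    -0.  -153.7] [ 0.2 -0.4 -1.3] 60.083090669130726
```

View pics/s.png

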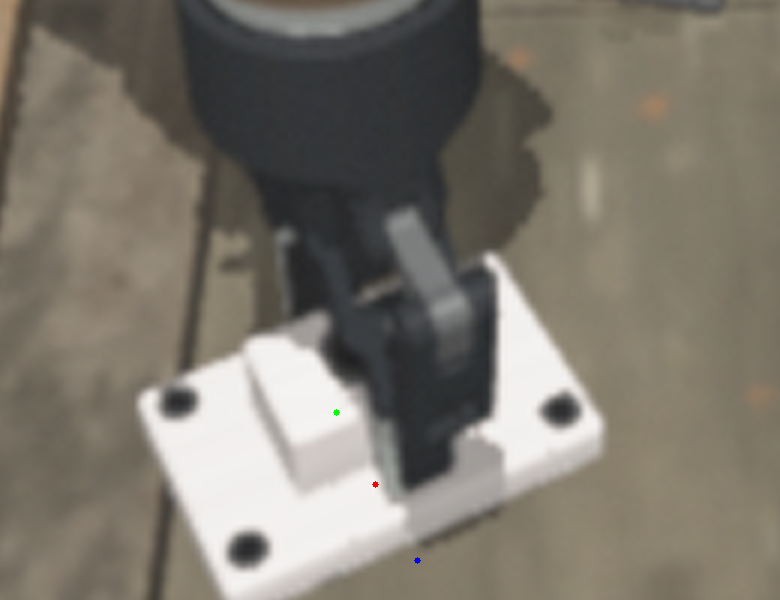

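Request:
move_arm(plan=[[0,0,-2,0,0,0,0.3],[0,0,-3,0,0,0,1],[0,0,-3,0,0,0,1],[0,0,-3,0,0,0,1],[0,0,-3,0,0,0,1]], squeeze=50)

```text
time_s: 11.12
position: [497.0, -443.7, -23.2]
tool_rot: [180.0, -0.0, -153.7]
force: [-0.1, -0.5, -0.8]
width: 39.5
```

Request:
move_arm(plan=[[0,0,10,0,0,0,1],[0,0,30,0,0,0,1],[0,0,55,0,0,0,1],[0,0,80,0,0,0,1],[0,0,100,0,0,0,1]])

```text
time_s: 11.53
position: [497.1, -443.8, 79.1]
tool_rot: [-180.0, 0.0, -153.7]
force: [-0.1, -1.3, -2.4]
width: 39.1
```

Request:
move_arm(plan=[[3,20,0,0,0,-4,1],[7,50,0,0,0,-9,1],[11,80,0,0,0,-14,1],[15,110,0,0,0,-19,1],[19,140,0,0,0,-24,1]])

```text
time_s: 11.95
position: [515.6, -302.3, 77.3]
tool_rot: [180.0, -0.0, -178.0]
force: [-0.1, -0.6, -2.4]
width: 39.3
```

Request:
move_arm(plan=[[4,30,0,0,0,-5,1],[8,60,0,0,0,-10,1],[12,90,0,0,0,-15,1],[15,110,0,0,0,-17.8,1],[16.4,119.4,0,0,0,-17.8,1]])

```text
time_s: 12.37
position: [532.3, -181.2, 77.3]
tool_rot: [179.9, -0.0, 164.6]
force: [-0.6, -0.1, -2.6]
width: 39.4
```

Request:
move_arm(plan=[[0,0,-10,0,0,0,1],[0,0,-15,0,0,0,1],[0,0,-15,0,0,0,1]])

```text
time_s: 12.62
position: [530.8, -185.0, 60.0]
tool_rot: [-180.0, -0.2, 164.5]
force: [0.0, -0.1, -2.1]
width: 39.3
```

```bash
python3 -c "
from tcp import *
go('t.png',(185,120,315,250))
go('u.png',(200,190,310,310),6,'top')
p=eyes.capture('side');print(finder.pinpoint('cover_centre',p))
p=eyes.capture('top');print(finder.pinpoint('cover_centre',p))"
```

```text
[ 531.1 -185.3   60.5] [-180.    -0.2  164.4] [ 0.5 -0.4 -3.3] 39.456961436057156
[ 531.5 -185.5   61.1] [-1.800e+02 -1.000e-01  1.644e+02] [ 0.2  0.2 -2.8] 39.32518854396172
[{'location': [531.8, -185.1, 100.9], 'score': 0.93}, {'location': [692.1, -494.6, 20.8], 'score': 0.66}]
[{'location': [695.2, -496.9, 21.2], 'score': 0.76}, {'location': [566.0, -73.2, 96.4], 'score': 0.7}]
```

View pics/t.png

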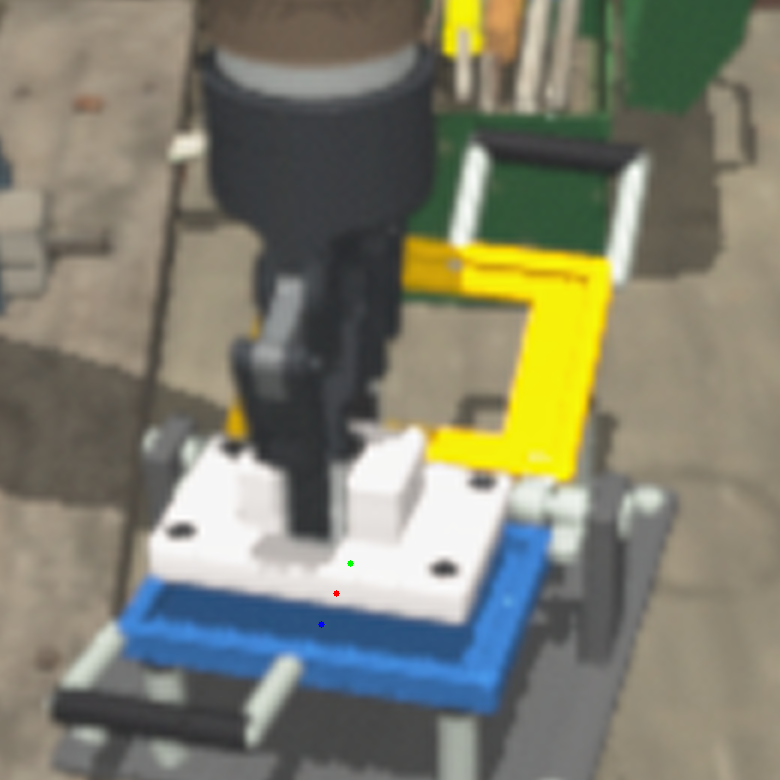

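View pics/u.png

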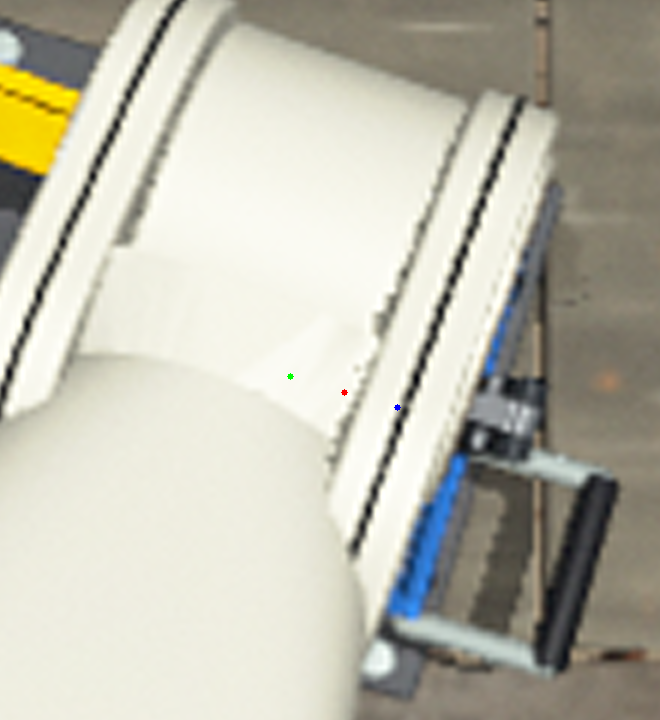

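```bash
cat > cov.py <<'E'
from h import *
def box(im,p,S,x,y,yaw,z,a,b,col):
    c,s=np.cos(yaw),np.sin(yaw)
    q=[(proj(p,(x+c*u-s*v,y+s*u+c*v,z))+.5)*S for u,v in((-a,-b),(a,-b),(a,b),(-a,b))]
    cv2.polylines(im,[np.array(q).astype(int)],True,col,1)
E
python3 - <<'E'
from cov import *
p=eyes.capture("side");S=6
im=cv2.resize(cv2.cvtColor(p["frame"],cv2.COLOR_RGB2BGR),None,fx=S,fy=S,interpolation=cv2.INTER_CUBIC)
s=monitor.get_state();T=s["position"];print(T)
z0=T[2]+23.2
yaw=-.27
box(im,p,S,T[0],T[1],yaw,z0,58,38,(0,0,255));box(im,p,S,T[0],T[1],yaw,z0+16,58,38,(0,0,255));box(im,p,S,T[0],T[1],yaw,z0+42,30,20,(0,0,255))
box(im,p,S,532.4,-184.3,yaw,70,62,42,(0,255,0)); box(im,p,S,532.4-.267*6.5*0,-184.3,yaw,70,70,49,(0,255,255))
cv2.imwrite("pics/v.png",im[170*S:250*S,185*S:305*S])
E
```

```text
[ 532.49761433 -185.04402031   62.08602273]
```

View pics/v.png

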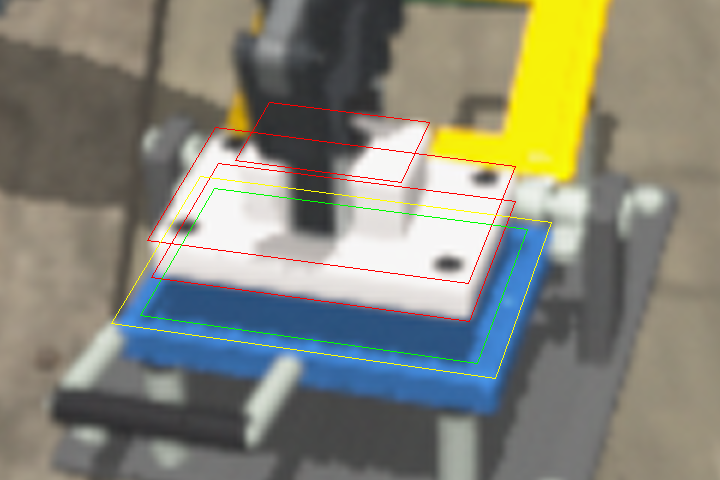

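Request:
move_arm(plan=[[0,0.5,-6,0,0,0,1],[0,0.5,-12,0,0,0,1],[0,0.5,-16,0,0,0,1],[0,0.5,-18,0,0,0,1],[0,0.5,-20,0,0,0,1]])

```text
time_s: 13.38
position: [532.0, -183.5, 41.2]
tool_rot: [180.0, -0.1, 164.5]
force: [0.4, 0.9, -3.2]
width: 39.4
```

Request:
move_arm(plan=[[0,0,-1.5,0,0,0,1],[0,0,-3,0,0,0,1],[0,0,-4,0,0,0,1]])

```text
time_s: 13.63
position: [532.5, -183.7, 37.8]
tool_rot: [-180.0, 0.0, 164.5]
force: [0.1, -0.3, -2.1]
width: 39.5
```

```bash
python3 -c "
from tcp import *
go('w.png',(185,160,305,250))"
```

```text
[ 532.4 -183.7   37.7] [180.   -0.  164.5] [ 0.5 -0.4 -1.7] 39.019261368115835
```

View pics/w.png

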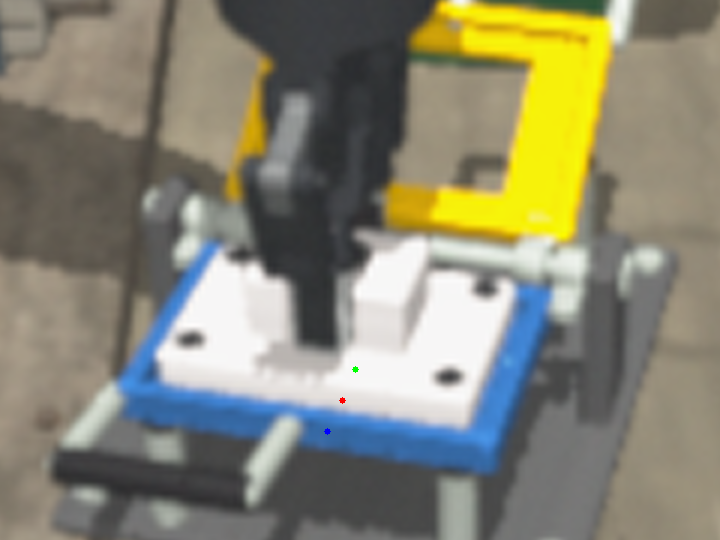

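Request:
move_arm(plan=[[0,0,-1,0,0,0,1],[0,0,-1,0,0,0,0.35],[0,0,-1,0,0,0,0.35],[0,0,-1,0,0,0,0.35],[0,0,-1,0,0,0,0.35]])

```text
time_s: 14.1
position: [532.9, -184.0, 37.5]
tool_rot: [-180.0, 0.1, 164.5]
force: [-0.2, 0.2, -0.6]
width: 55.8
```

Request:
move_arm(plan=[[0,0,10,0,0,0,0.35],[0,0,40,0,0,0,0.35],[0,0,80,0,0,0,0.35],[0,0,120,0,0,0,0.4],[0,0,150,0,0,0,0.5]])

```text
time_s: 14.52
position: [533.2, -184.1, 191.4]
tool_rot: [-180.0, 0.2, 164.5]
force: [0.9, -1.8, -0.0]
width: 42.9
```

```bash
python3 -c "
from tcp import *
go('x.png',(185,140,305,250))
p=eyes.capture('side');print(finder.pinpoint('cover_centre',p))"
```

```text
[ 536.4 -185.1  197.8] [-179.9    0.8  164.5] [ 2.1 -0.4  4.5] 42.82527479340759
[{'location': [533.1, -181.8, 77.9], 'score': 0.83}, {'location': [692.0, -495.0, 19.9], 'score': 0.81}]
```

View pics/x.png

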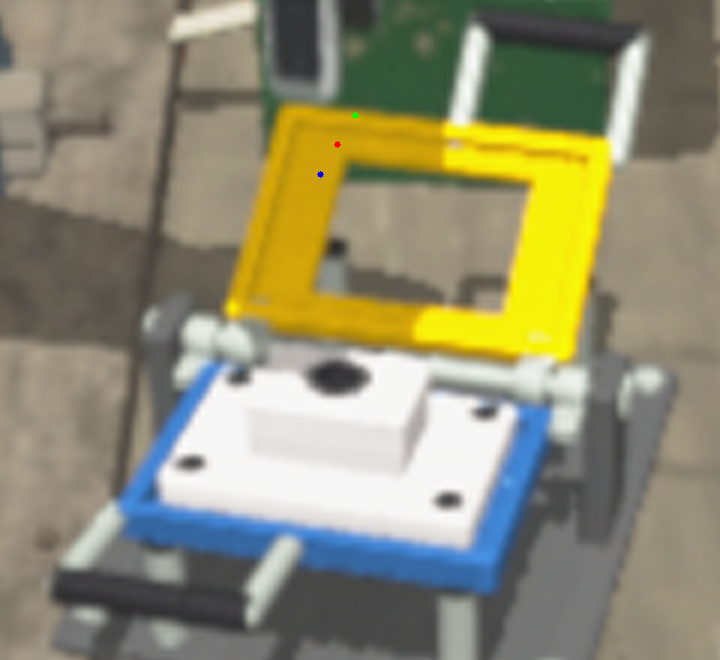

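```bash
python3 -c "
from h import *
p=eyes.capture('side')
for z in(70,76,80,85,90,95): print(z,unproj(p,(238.3,217.5),z).round(1))
s=monitor.get_state();print(s['position'],s['joint_pos'].round(2))
h=p
print(finder.pinpoint('frame_handle',p)[:1],proj(p,(621,-6.7,154.6)))
q=eyes.capture('top');print(finder.pinpoint('frame_handle',q)[:1]);save(q,'top1.png')
"
```

```text
70 [ 526.5 -194.4   70. ]
76 [ 526.9 -202.7   76. ]
80 [ 527.1 -208.2   80. ]
85 [ 527.4 -215.    85. ]
90 [ 527.6 -221.9   90. ]
95 [ 527.9 -228.7   95. ]
[ 533.35176562 -184.05652766  189.00183818] [-19.04  21.04   9.74  78.48   0.    -3.53]
[{'location': [623.4, -5.9, 153.9], 'score': 0.77}] [276.23396439 144.17732658]
[{'location': [622.2, -6.3, 156.8], 'score': 0.95}]
```

View pics/top1.png

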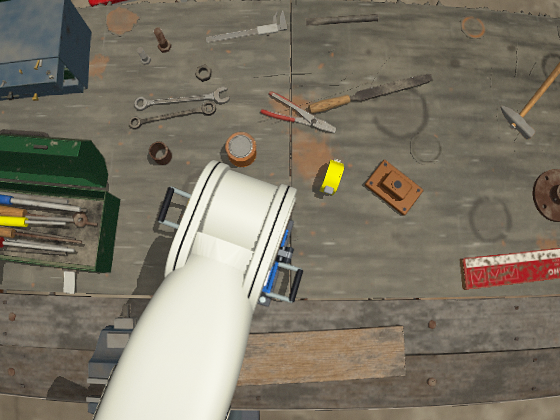

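Request:
move_arm(plan=[[17,34,0,0,0,0,0.58],[34,68,0,0,0,0,0.58],[52,104,0,0,0,0,0.58],[70,140,0,0,0,0,0.58],[88.5,177.5,-10,0,0,0,0.58]])

```text
time_s: 15.28
position: [621.1, -6.0, 177.4]
tool_rot: [180.0, 0.0, 164.4]
force: [0.7, -0.7, -0.5]
width: 35.7
```

Request:
move_arm(plan=[[0,0,-10,0,0,0,0.58],[0,0,-20,0,0,0,0.58],[0,0,-30,0,0,0,0.58],[0,0,-30,0,0,0,0.58]])

```text
time_s: 15.62
position: [617.6, -8.4, 143.3]
tool_rot: [-179.9, -0.4, 164.4]
force: [-0.4, -0.7, -1.1]
width: 36.0
```

```bash
python3 -c "
from tcp import *
go('y.png',(205,60,335,180))
go('y2.png',(140,160,260,260),6,'top')"
```

```text
[618.2  -8.8 144.9] [-179.9   -0.3  164.4] [-0.5 -0.4 -0. ] 35.83715842170821
[619.2  -8.9 146.3] [-1.800e+02 -1.000e-01  1.644e+02] [0.2 0.3 0.3] 36.05142608358319
```

View pics/y.png

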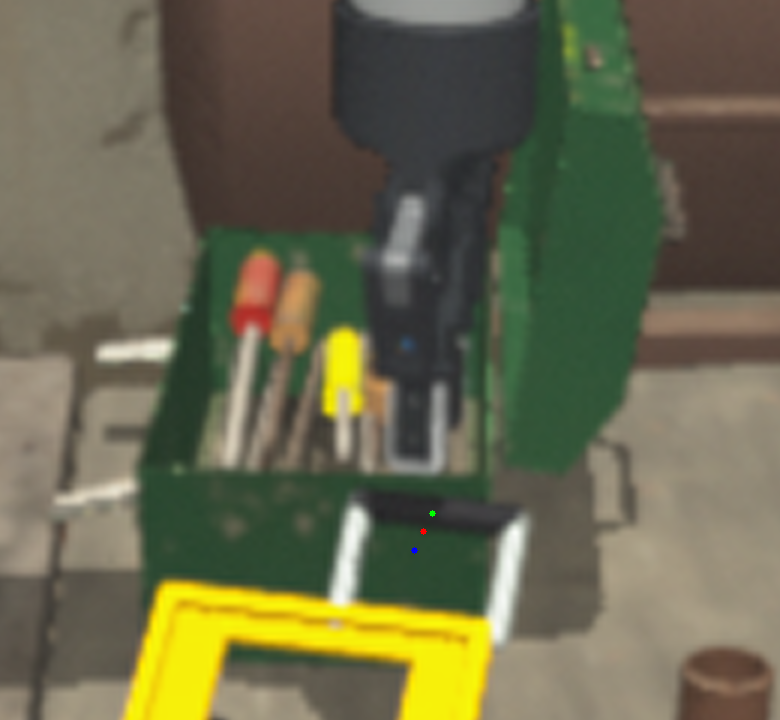

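View pics/y2.png

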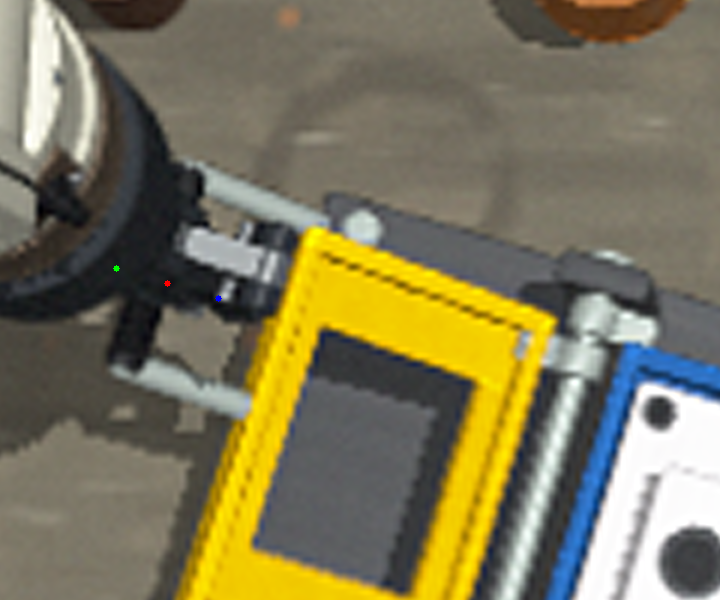

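Request:
move_arm(plan=[[2,0,-12,0,0,0,0.58],[2,0,-24,0,0,0,0.58],[2,0,-32,0,0,0,0.58],[2,0,-38,0,0,0,0.58],[2,0,-38,0,0,0,0.58]])

```text
time_s: 16.13
position: [621.4, -8.2, 108.2]
tool_rot: [-180.0, -0.1, 164.4]
force: [0.0, 0.0, -0.7]
width: 36.0
```

```bash
python3 -c "
from tcp import *
go('z.png',(205,80,335,180))
go('z2.png',(140,160,260,260),6,'top')"
```

```text
[621.9  -8.  109. ] [-180.    -0.   164.4] [0.  0.5 0.3] 36.3167830657941
[622.4  -7.9 109.6] [180.    0.  164.5] [1.1 0.5 0. ] 35.98567466911857
```

View pics/z.png

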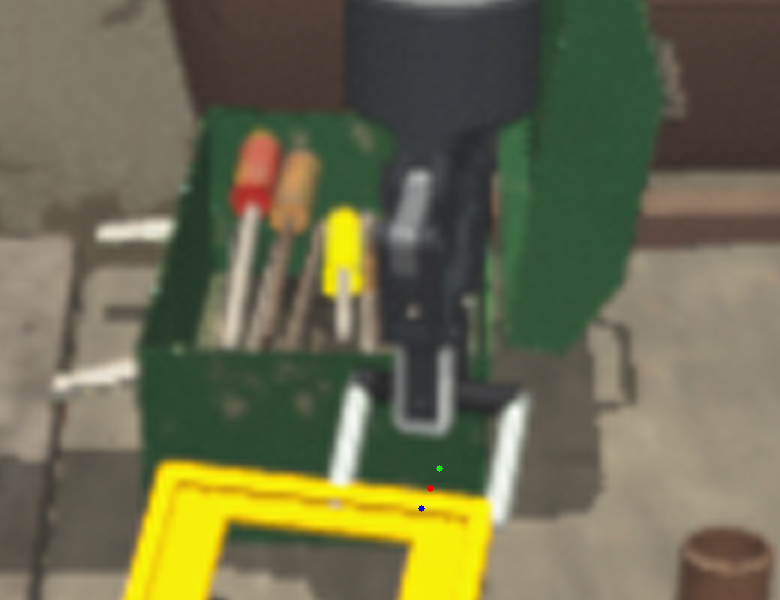

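View pics/z2.png

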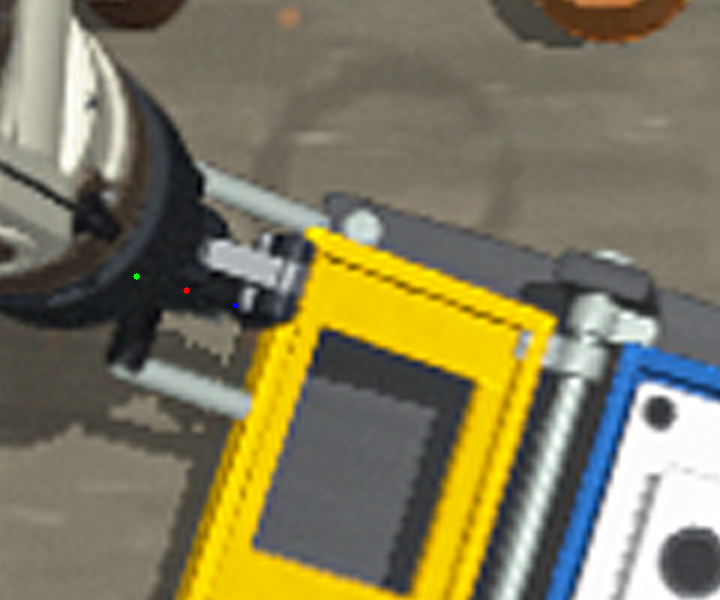

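Request:
move_arm(plan=[[0,0,-4,0,0,0,0.58],[0,0,-8,0,0,0,0.58],[0,0,-12,0,0,0,0.58],[0,0,-12,0,0,0,1],[0,0,-12,0,0,0,1]], squeeze=20)

```text
time_s: 16.65
position: [622.2, -6.7, 96.9]
tool_rot: [179.9, -0.1, 164.5]
force: [-0.5, 6.7, -0.2]
width: 13.1
```

Request:
move_arm(plan=[[0,0,0,0,0,0,1],[0,0,0,0,0,0,1]])

```text
time_s: 16.82
position: [622.1, -6.8, 97.0]
tool_rot: [180.0, -0.1, 164.5]
force: [-0.1, 1.3, -2.2]
width: 13.0
```

```bash
python3 -c "
from tcp import *
go('aa.png',(205,80,335,180))
"
```

```text
[622.1  -6.7  96.9] [ 1.800e+02 -1.000e-01  1.645e+02] [ 0.3  2.3 -1.6] 13.33719741268523
```

View pics/aa.png

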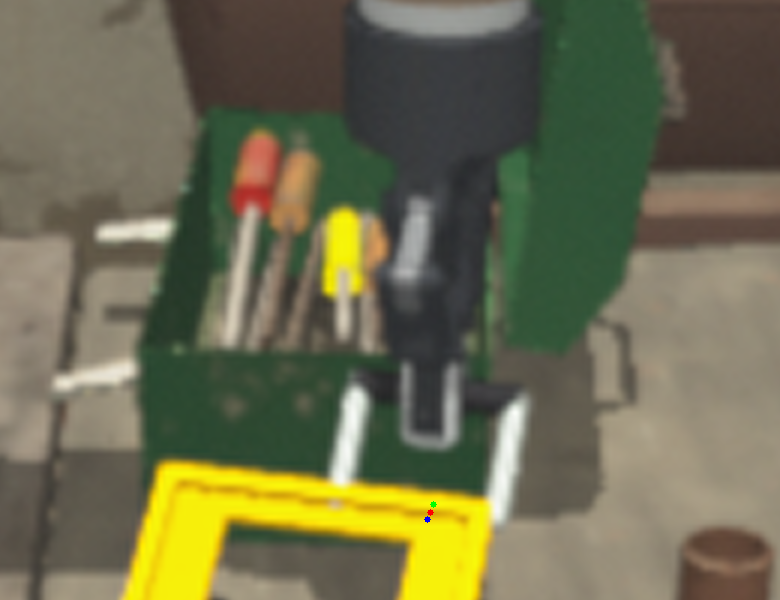

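```bash
cat > arc.py <<'E'
import numpy as np
def arc(ths,r=158,yaw=-.27,sgn=1):
    ey=np.array([-np.sin(yaw),np.cos(yaw),0])*sgn
    f=lambda t: r*(np.cos(np.radians(t))*ey+np.array([0,0,np.sin(np.radians(t))]))
    ths=list(ths); cur=ths[0]; i=1
    while i<len(ths):
        ch=ths[i:i+5]; b=f(cur); print(cur,[(f(t)-b).round(1).tolist() for t in ch]); cur=ch[-1]; i+=5
E
python3 -c "
from arc import *
arc([32.5]+list(np.arange(37.5,172,5))+[175,177.5,179,180,180])"
```

```text
32.5 [[-2.1, -7.6, 11.3], [-4.5, -16.2, 21.8], [-7.1, -25.6, 31.6], [-9.9, -35.7, 40.5], [-12.9, -46.6, 48.4]]
57.5 [[-3.2, -11.5, 6.9], [-6.5, -23.5, 12.7], [-10.0, -36.0, 17.4], [-13.5, -48.9, 21.0], [-17.1, -61.9, 23.4]]
82.5 [[-3.7, -13.2, 1.2], [-7.3, -26.5, 1.2], [-11.0, -39.8, 0.0], [-14.6, -52.8, -2.4], [-18.2, -65.7, -6.0]]
107.5 [[-3.5, -12.5, -4.7], [-6.8, -24.5, -10.5], [-10.0, -36.0, -17.4], [-13.0, -46.9, -25.3], [-15.8, -57.1, -34.2]]
132.5 [[-2.6, -9.4, -9.7], [-5.0, -17.9, -20.3], [-7.1, -25.6, -31.6], [-8.9, -32.2, -43.5], [-10.5, -37.8, -56.0]]
157.5 [[-1.3, -4.5, -13.0], [-2.2, -8.0, -26.3], [-3.0, -11.0, -46.7], [-3.2, -11.4, -53.6], [-3.2, -11.6, -57.7]]
179 [[-0.0, -0.0, -2.8], [-0.0, -0.0, -2.8]]
```

Request:
move_arm(plan=[[-2,-7.5,11.5,0,0,0,1],[-4.5,-16,22,0,0,0,1],[-7,-25.5,31.5,0,0,0,1],[-10,-35.5,40.5,0,0,0,1],[-13,-46.5,48.5,0,0,0,1]])

```text
time_s: 17.28
position: [609.4, -51.0, 147.5]
tool_rot: [179.7, -0.0, 164.6]
force: [-0.8, 9.0, 4.1]
width: 13.7
```

```bash
python3 -c "
from tcp import *
go('ab.png',(195,60,315,180))
"
```

```text
[608.8 -53.6 149.3] [179.8   0.  164.5] [-4.7  6.7  6.3] 13.464967618658768
```

View pics/ab.png

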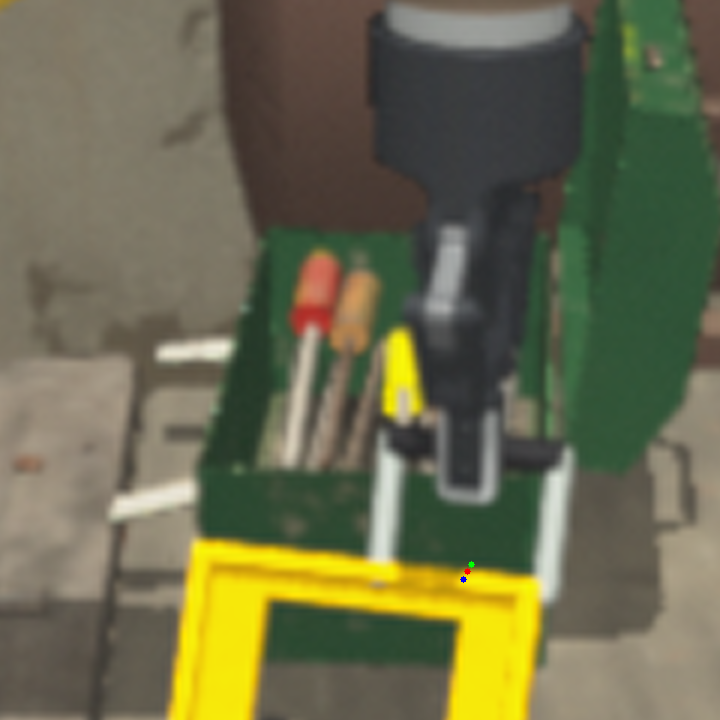

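Handle is held in the grip and the frame is rising, with low forces. Continuing.

Request:
move_arm(plan=[[-3,-11.5,7,0,0,0,1],[-6.5,-23.5,12.5,0,0,0,1],[-10,-36,17.5,0,0,0,1],[-13.5,-49,21,0,0,0,1],[-17,-62,23.5,0,0,0,1]])

```text
time_s: 17.75
position: [591.9, -114.3, 171.8]
tool_rot: [179.8, 0.0, 164.6]
force: [-3.3, 5.3, 3.9]
width: 13.4
```

Request:
move_arm(plan=[[-3.5,-13,1,0,0,0,1],[-7.5,-26.5,1,0,0,0,1],[-11,-40,0,0,0,0,1],[-14.5,-53,-2.5,0,0,0,1],[-18,-65.5,-6,0,0,0,1]])

```text
time_s: 18.17
position: [573.1, -181.1, 164.4]
tool_rot: [179.9, -0.1, 164.5]
force: [-3.0, 5.4, 0.4]
width: 13.2
```

```bash
python3 -c "
from tcp import *
go('ac.png',(175,60,305,180))
"
```

```text
[ 572.3 -183.9  163.5] [-1.799e+02 -1.000e-01  1.644e+02] [-4.8  0.   3.4] 12.892849210991914
```

View pics/ac.png

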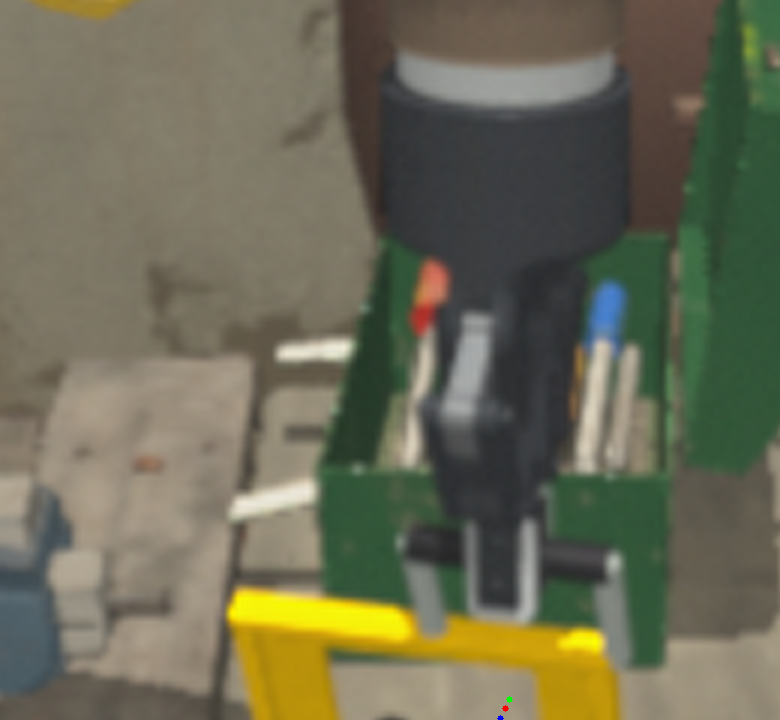

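Request:
move_arm(plan=[[-3.5,-12.5,-4.5,0,0,0,1],[-7,-24.5,-10.5,0,0,0,1],[-10,-36,-17.5,0,0,0,1],[-13,-47,-25.5,0,0,0,1],[-16,-57,-34,0,0,0,1]])

```text
time_s: 18.63
position: [557.3, -238.1, 129.6]
tool_rot: [180.0, -0.1, 164.5]
force: [-2.3, 4.5, 3.6]
width: 13.1
```

Request:
move_arm(plan=[[-2.5,-9.5,-9.5,0,0,0,1],[-5,-18,-20.5,0,0,0,1],[-7,-25.5,-31.5,0,0,0,1],[-9,-32,-43.5,0,0,0,1],[-10.5,-38,-56,0,0,0,1]])

```text
time_s: 19.05
position: [546.9, -276.6, 72.7]
tool_rot: [180.0, -0.1, 164.5]
force: [-4.3, 2.1, 1.9]
width: 12.9
```

```bash
python3 -c "
from tcp import *
go('ad.png',(175,120,305,260))
"
```

```text
[ 546.4 -277.7   70. ] [-1.800e+02 -1.000e-01  1.644e+02] [-0.9 -0.4 -1.8] 13.525796157997938
```

View pics/ad.png

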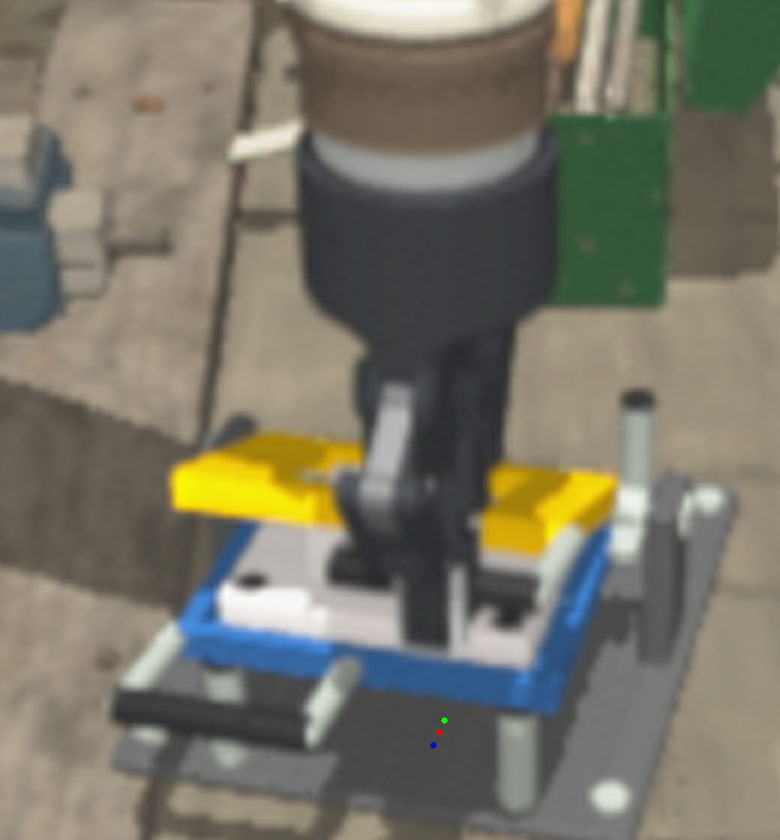

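Request:
move_arm(plan=[[-1,-4.5,-11,0,0,0,1],[-2,-7.5,-22,0,0,0,1],[-2.5,-9.5,-32,0,0,0,1],[-3,-11,-41,0,0,0,1],[-3,-11.5,-49,0,0,0,1]])

```text
time_s: 19.52
position: [544.1, -288.1, 23.3]
tool_rot: [-180.0, -0.1, 164.5]
force: [-5.1, 2.2, 2.2]
width: 12.9
```

Request:
move_arm(plan=[[0,0,-4,0,0,0,1],[0,0,-8,0,0,0,1],[0,0,-11,0,0,0,1],[0,0,-12,0,0,0,1]])

```text
time_s: 19.85
position: [544.0, -288.5, 11.7]
tool_rot: [-179.9, -0.1, 164.5]
force: [-5.9, 0.5, 2.1]
width: 13.4
```

```bash
python3 -c "
from tcp import *
go('ae.png',(175,140,305,270))
p=eyes.capture('side')
print(finder.pinpoint('frame_handle',p),finder.pinpoint('tray_handle',p))
"
```

```text
[ 544.  -288.5   11.6] [-1.799e+02 -1.000e-01  1.645e+02] [-4.8 -0.7 -1.2] 13.369778451376238
[{'location': [539.3, -286.4, 70.4], 'score': 0.86}] [{'location': [470.9, -265.2, 72.8], 'score': 0.71}]
```

View pics/ae.png

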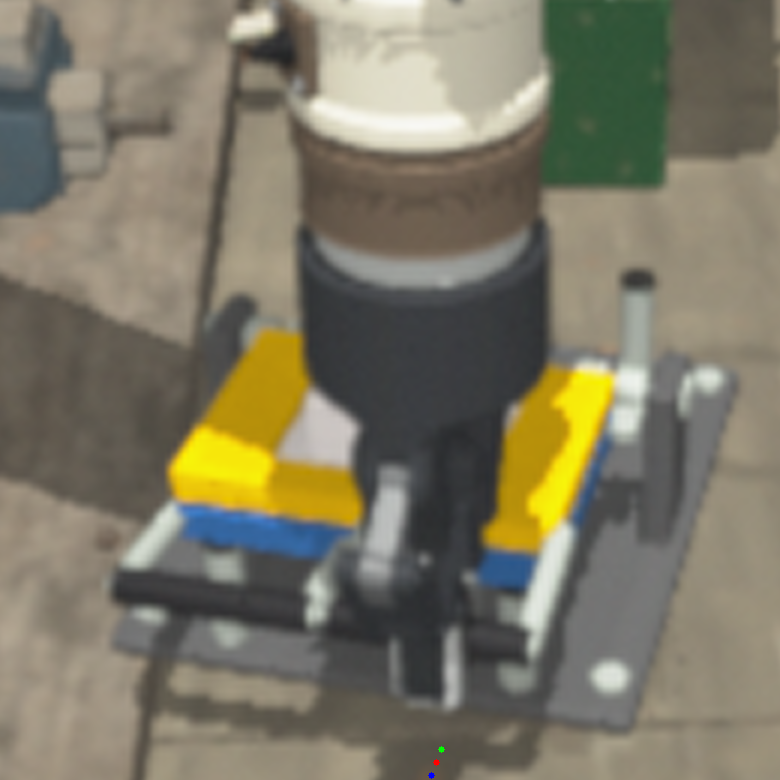

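Request:
move_arm(plan=[[0,0,-1.5,0,0,0,1],[0,0,-3,0,0,0,1],[0,0,-3,0,0,0,1]])

```text
time_s: 20.3
position: [544.1, -288.6, 10.6]
tool_rot: [-179.9, -0.0, 164.5]
force: [-8.1, 0.8, 7.4]
width: 13.2
```

Request:
move_arm(plan=[[0,0,1.5,0,0,0,0.58],[0,0,1.5,0,0,0,0.58],[0,0,1.5,0,0,0,0.58],[0,0,25,0,0,0,0.58],[0,0,60,0,0,0,0.58]])

```text
time_s: 20.72
position: [542.6, -286.4, 65.7]
tool_rot: [179.9, -0.4, 164.5]
force: [0.7, 0.7, -0.3]
width: 35.9
```

Request:
move_arm(plan=[[-15,4,5,0,0,0,0.58],[-40,11,5,0,0,0,0.58],[-65,18,5,0,0,0,0.58],[-73,20,5,0,0,0,0.58],[-73,20,0,0,0,0,0.58]])

```text
time_s: 21.13
position: [471.6, -268.0, 70.4]
tool_rot: [-180.0, 0.1, 164.5]
force: [0.1, 0.3, -0.2]
width: 35.8
```

```bash
python3 -c "
from tcp import *
go('af.png',(165,130,295,270))
p=eyes.capture('top');save(p,'af2.png',(150,180,310,310),5)
print(finder.pinpoint('frame_handle',p),finder.pinpoint('tray_handle',p))
"
```

```text
[ 472.4 -268.1   68.9] [-1.800e+02  1.000e-01  1.645e+02] [-1.   0.2 -0.9] 35.52331869964832
[] [{'location': [757.8, 34.4, 32.6], 'score': 0.63}]
```

View pics/af.png

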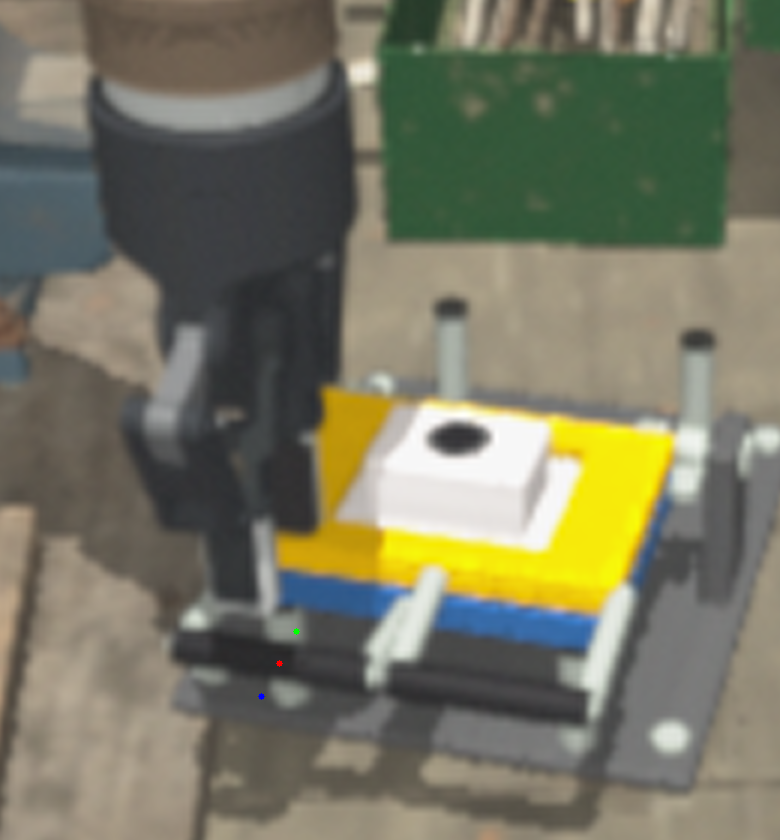

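View pics/af2.png

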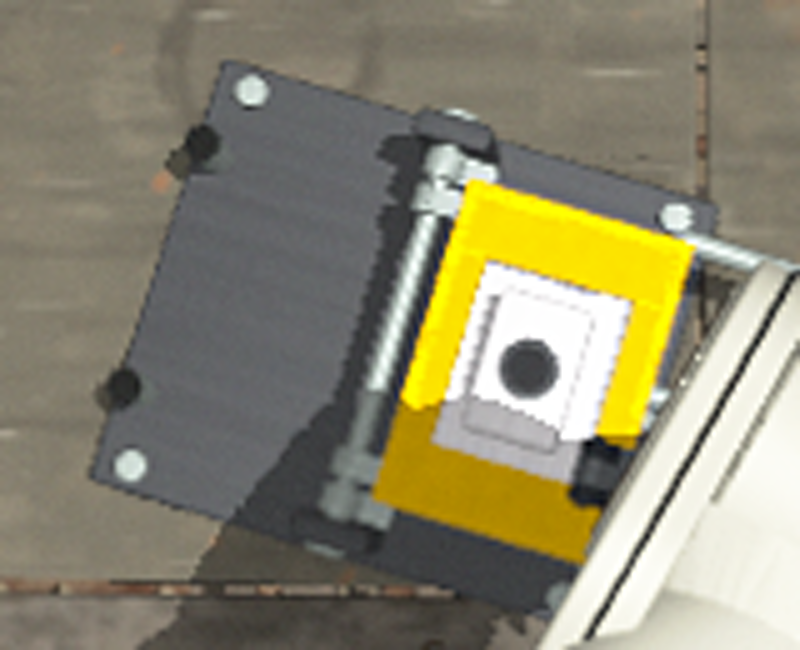

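Request:
move_arm(plan=[[0,0,-15,0,0,0,0.58],[0,0,-30,0,0,0,0.58],[0,0,-42,0,0,0,0.58],[0,0,-52,0,0,0,0.58],[0,0,-56,0,0,0,0.58]])

```text
time_s: 21.75
position: [471.8, -267.6, 11.3]
tool_rot: [180.0, -0.1, 164.5]
force: [-1.1, 0.2, -0.1]
width: 35.9
```

Request:
move_arm(plan=[[0,0,-1,0,0,0,1],[0,0,-1,0,0,0,1],[0,0,-1,0,0,0,1],[0,0,-1,0,0,0,1]], squeeze=35)

```text
time_s: 22.08
position: [472.3, -267.8, 12.3]
tool_rot: [180.0, 0.0, 164.5]
force: [1.4, 0.9, -5.3]
width: 12.5
```

```bash
python3 -c "
from tcp import *
go('ag.png',(165,150,295,270))
"; python3 -c "
from arc import *
arc([0,2,5,9]+list(np.arange(14,172,5))+[173,176,178,179.5,179.5],sgn=-1)"
```

```text
[ 472.3 -267.8   12.4] [180.    0.  164.5] [ 1.7  1.1 -4.6] 12.683298342721287
0 [[0.0, 0.1, 5.5], [0.2, 0.6, 13.8], [0.5, 1.9, 24.7], [1.3, 4.5, 38.2], [2.3, 8.3, 51.4]]
19 [[1.3, 4.9, 12.8], [3.0, 10.8, 25.2], [4.9, 17.7, 36.9], [7.1, 25.6, 48.0], [9.5, 34.4, 58.3]]
44 [[2.7, 9.6, 9.5], [5.5, 20.0, 18.1], [8.6, 31.1, 25.7], [11.8, 42.8, 32.3], [15.2, 55.0, 37.7]]
69 [[3.5, 12.6, 4.4], [7.1, 25.5, 7.6], [10.7, 38.7, 9.6], [14.4, 51.9, 10.5], [18.0, 65.2, 10.1]]
94 [[3.7, 13.2, -1.6], [7.3, 26.2, -4.3], [10.8, 39.0, -8.2], [14.2, 51.3, -13.3], [17.5, 63.2, -19.4]]
119 [[3.1, 11.3, -7.2], [6.1, 22.0, -15.4], [8.8, 32.0, -24.5], [11.4, 41.1, -34.5], [13.7, 49.4, -45.3]]
144 [[2.0, 7.3, -11.5], [3.8, 13.7, -23.6], [5.2, 19.0, -36.2], [6.4, 23.2, -49.3], [7.3, 26.3, -62.7]]
169 [[0.5, 1.7, -10.9], [0.7, 2.4, -19.1], [0.7, 2.7, -24.6], [0.8, 2.8, -28.8], [0.8, 2.8, -28.8]]
```

View pics/ag.png

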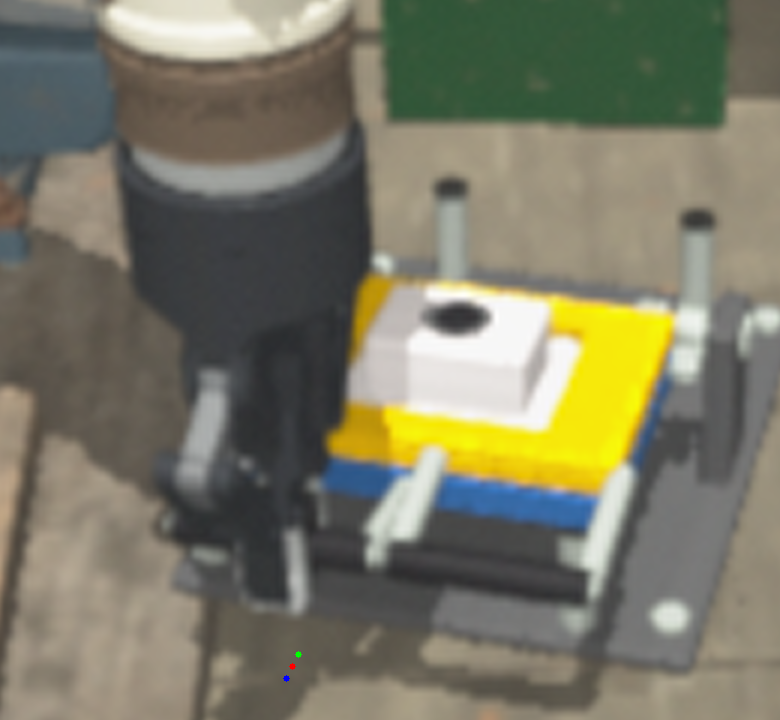

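Request:
move_arm(plan=[[0,0,5.5,0,0,0,1],[0,0.5,14,0,0,0,1],[0.5,2,24.5,0,0,0,1],[1.5,4.5,38,0,0,0,1],[2.5,8.5,51.5,0,0,0,1]])

```text
time_s: 22.55
position: [474.5, -260.0, 64.2]
tool_rot: [-179.9, 0.0, 164.5]
force: [4.2, -0.8, -11.1]
width: 12.7
```

```bash
python3 -c "
from tcp import *
go('ah.png',(165,120,295,260))
"
```

```text
[ 474.8 -259.2   66.7] [-1.800e+02  1.000e-01  1.645e+02] [-0.1  1.4 -1.6] 12.605693330634994
```

View pics/ah.png

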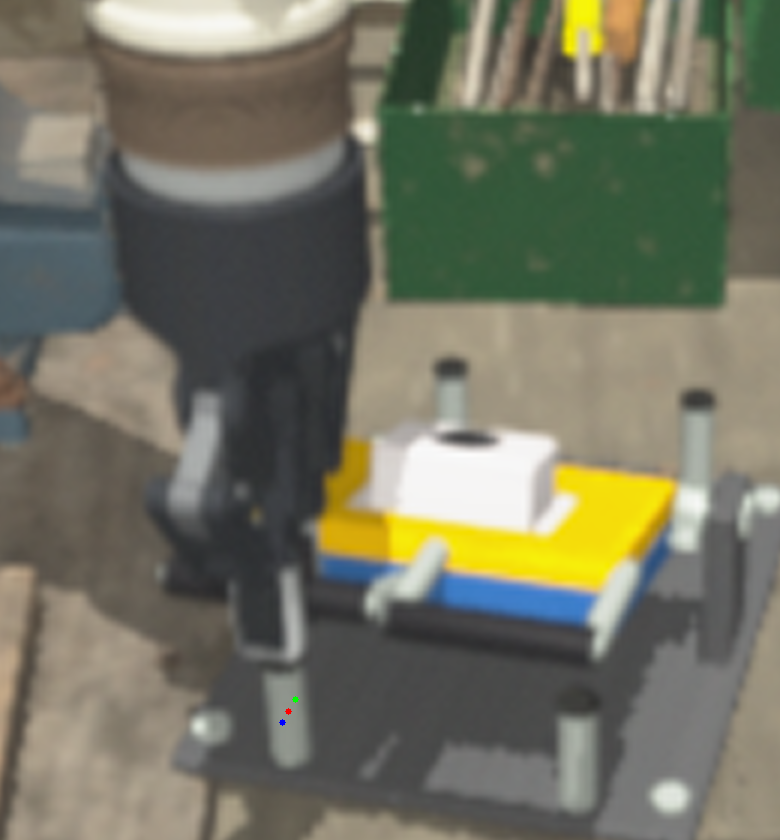

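Request:
move_arm(plan=[[1.5,5,13,0,0,0,1],[3,11,25,0,0,0,1],[5,17.5,37,0,0,0,1],[7,25.5,48,0,0,0,1],[9.5,34.5,58.5,0,0,0,1]])

```text
time_s: 23.02
position: [483.7, -228.3, 123.4]
tool_rot: [-179.6, 0.1, 164.4]
force: [1.1, -9.4, -5.1]
width: 12.8
```

Request:
move_arm(plan=[[2.5,9.5,9.5,0,0,0,1],[5.5,20,18,0,0,0,1],[8.5,31,25.5,0,0,0,1],[12,43,32.5,0,0,0,1],[15,55,37.5,0,0,0,1]])

```text
time_s: 23.43
position: [499.0, -176.8, 164.4]
tool_rot: [-179.2, 0.4, 164.2]
force: [-5.3, -13.4, 13.2]
width: 12.6
```

```bash
python3 -c "
from tcp import *
go('ai.png',(165,70,305,220),5)
"
```

```text
[ 499.8 -174.3  165.7] [-179.4    0.5  164.4] [ -5.5 -10.   13.6] 12.613541711288807
```

View pics/ai.png

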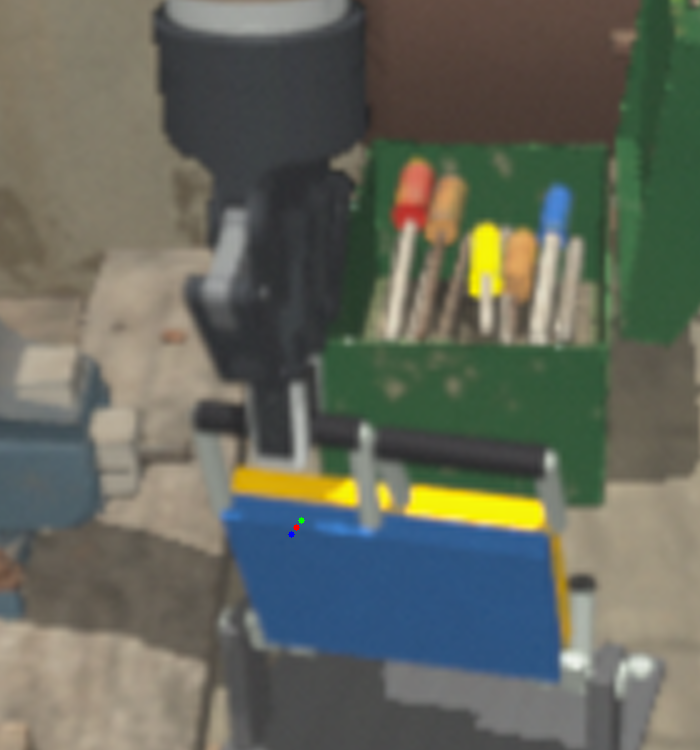

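Request:
move_arm(plan=[[3.5,12.5,6,0,0,0,1],[7,25.5,9.5,0,0,0,1],[10.5,38.5,11.5,0,0,0,1],[14.5,52,12.5,0,0,0,1],[18,65,12,0,0,0,1]])

```text
time_s: 23.9
position: [518.8, -108.6, 176.2]
tool_rot: [-179.6, 0.5, 164.3]
force: [1.7, -6.8, 9.0]
width: 12.8
```

Request:
move_arm(plan=[[3.5,13,-1.5,0,0,0,1],[7.5,26,-4.5,0,0,0,1],[11,39,-8,0,0,0,1],[14,51.5,-13.5,0,0,0,1],[17.5,63,-19.5,0,0,0,1]])

```text
time_s: 24.32
position: [537.2, -44.2, 155.7]
tool_rot: [-179.8, 0.5, 164.4]
force: [2.5, -5.6, 4.2]
width: 12.6
```

```bash
python3 -c "
from tcp import *
go('aj.png',(165,50,305,220),5)
"
```

```text
[537.9 -41.5 154.4] [-180.     0.5  164.5] [ 5.5 -0.2  3.7] 12.613664666835957
```

View pics/aj.png

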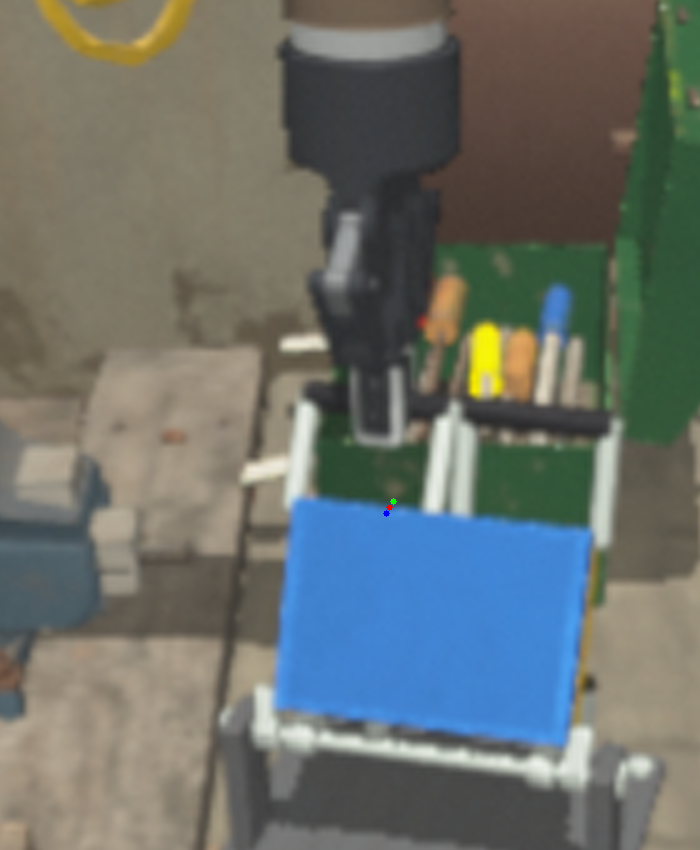

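Both leaves are over together, held by the handle, and forces are small. Continuing down.

Request:
move_arm(plan=[[3,11.5,-7,0,0,0,1],[6,22,-15.5,0,0,0,1],[9,32,-24.5,0,0,0,1],[11.5,41,-34.5,0,0,0,1],[13.5,49.5,-45.5,0,0,0,1]])

```text
time_s: 24.78
position: [551.3, 6.3, 108.9]
tool_rot: [-179.9, 0.5, 164.4]
force: [5.6, -5.1, 2.2]
width: 12.4
```

Request:
move_arm(plan=[[2,7,-10,0,0,0,1],[4,13.5,-21,0,0,0,1],[5,18.5,-33,0,0,0,1],[6,22,-44,0,0,0,1],[7,25,-55,0,0,0,1]])

```text
time_s: 25.2
position: [558.2, 31.5, 53.4]
tool_rot: [-180.0, 0.4, 164.4]
force: [5.1, -6.0, 2.3]
width: 12.4
```

```bash
python3 -c "
from tcp import *
go('ak.png',(165,80,305,230),5)
"
```

```text
[558.3  32.   51.3] [-180.     0.4  164.5] [ 8.1 -2.7 -3.2] 12.375531514531794
```

View pics/ak.png

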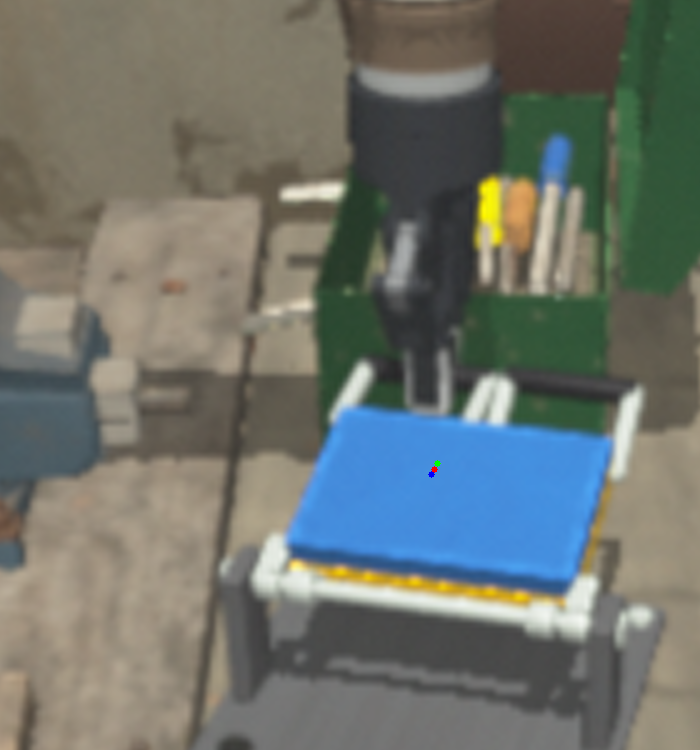

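Request:
move_arm(plan=[[0.5,1.5,-8,0,0,0,1],[0.5,2.5,-16,0,0,0,1],[0.5,3,-23,0,0,0,1],[0.5,3.5,-29,0,0,0,1],[0.5,3.5,-33,0,0,0,1]])

```text
time_s: 25.67
position: [559.5, 35.9, 20.5]
tool_rot: [179.9, 0.5, 164.5]
force: [6.9, -0.6, 2.6]
width: 12.4
```

Request:
move_arm(plan=[[0,0,-2,0,0,0,1],[0,0,-4,0,0,0,1],[0,0,-4,0,0,0,1]])

```text
time_s: 25.92
position: [559.5, 36.0, 16.5]
tool_rot: [179.9, 0.5, 164.5]
force: [7.8, -0.3, -1.2]
width: 12.6
```

```bash
python3 -c "
from tcp import *
go('al.png',(185,90,315,220),6)
go('al2.png',(140,160,310,310),5,'top')
p=eyes.capture('side');print(finder.pinpoint('tray_handle',p),finder.pinpoint('frame_handle',p))
"
```

```text
[559.5  36.   16.5] [179.9   0.5 164.5] [ 7.1 -0.5 -1.7] 12.44542376685927
[559.5  36.   16.5] [179.9   0.4 164.5] [ 7.2 -0.2 -1. ] 12.018369232608805
[{'location': [555.7, 40.3, 75.1], 'score': 0.95}] [{'location': [628.3, 17.3, 70.6], 'score': 0.89}, {'location': [569.1, -63.7, 79.5], 'score': 0.25}]
```

View pics/al.png

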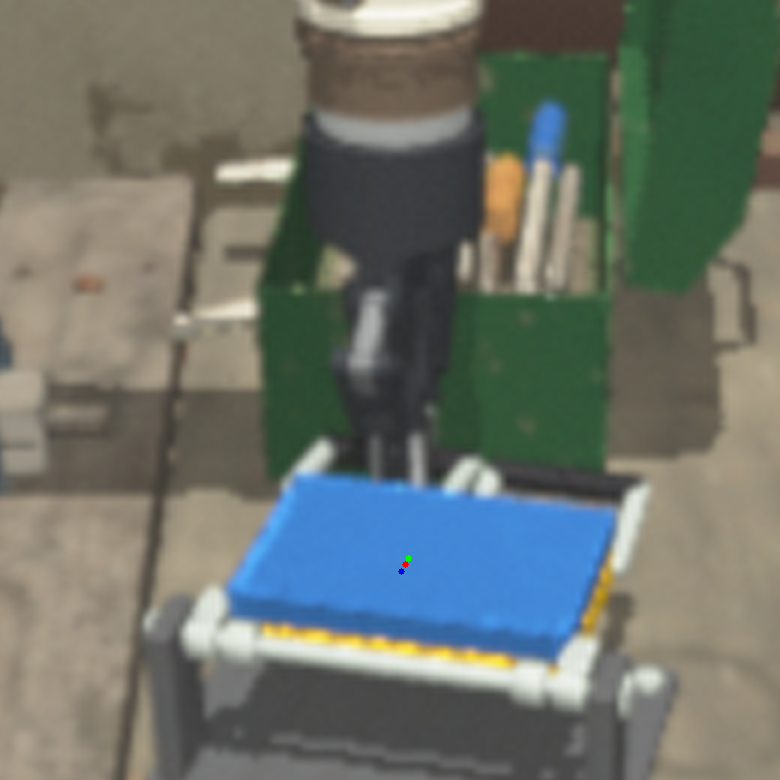

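Request:
move_arm(plan=[[0,0,-2,0,0,0,1],[0,0,-4,0,0,0,1],[0,0,-5,0,0,0,1],[0,0,-5,0,0,0,1]])

```text
time_s: 26.5
position: [559.7, 36.0, 13.7]
tool_rot: [179.9, 0.5, 164.5]
force: [1.8, -0.2, 11.4]
width: 12.1
```

```bash
python3 -c "
from arc import *
arc([180,178,175,171]+list(np.arange(166,9,-5))+[8,5,3,1.5,.5],sgn=-1)"
```

```text
180 [[-0.0, -0.1, 5.5], [-0.2, -0.6, 13.8], [-0.5, -1.9, 24.7], [-1.3, -4.5, 38.2], [-2.3, -8.3, 51.4]]
161 [[-1.3, -4.9, 12.8], [-3.0, -10.8, 25.2], [-4.9, -17.7, 36.9], [-7.1, -25.6, 48.0], [-9.5, -34.4, 58.3]]
136 [[-2.7, -9.6, 9.5], [-5.5, -20.0, 18.1], [-8.6, -31.1, 25.7], [-11.8, -42.8, 32.3], [-15.2, -55.0, 37.7]]
111 [[-3.5, -12.6, 4.4], [-7.1, -25.5, 7.6], [-10.7, -38.7, 9.6], [-14.4, -51.9, 10.5], [-18.0, -65.2, 10.1]]
86 [[-3.7, -13.2, -1.6], [-7.3, -26.2, -4.3], [-10.8, -39.0, -8.2], [-14.2, -51.3, -13.3], [-17.5, -63.2, -19.4]]
61 [[-3.1, -11.3, -7.2], [-6.1, -22.0, -15.4], [-8.8, -32.0, -24.5], [-11.4, -41.1, -34.5], [-13.7, -49.4, -45.3]]
36 [[-2.0, -7.3, -11.5], [-3.8, -13.7, -23.6], [-5.2, -19.0, -36.2], [-6.4, -23.2, -49.3], [-7.3, -26.3, -62.7]]
11 [[-0.4, -1.3, -8.2], [-0.6, -2.2, -16.4], [-0.7, -2.6, -21.9], [-0.8, -2.7, -26.0], [-0.8, -2.8, -28.8]]
```

Request:
move_arm(plan=[[0,0,2.5,0,0,0,1],[0,-0.5,8,0,0,0,1],[-0.5,-1,17,0,0,0,1],[-1,-2.5,29,0,0,0,1],[-1.5,-5,41,0,0,0,1]])

```text
time_s: 26.92
position: [558.3, 32.0, 52.3]
tool_rot: [179.8, 0.4, 164.5]
force: [8.8, 0.9, -5.1]
width: 12.5
```

```bash
python3 -c "
from tcp import *
go('am.png',(185,90,315,220),6)
"
```

```text
[558.2  31.4  54.6] [179.8   0.5 164.5] [6.8 1.2 0.5] 12.709259041556209
```

View pics/am.png

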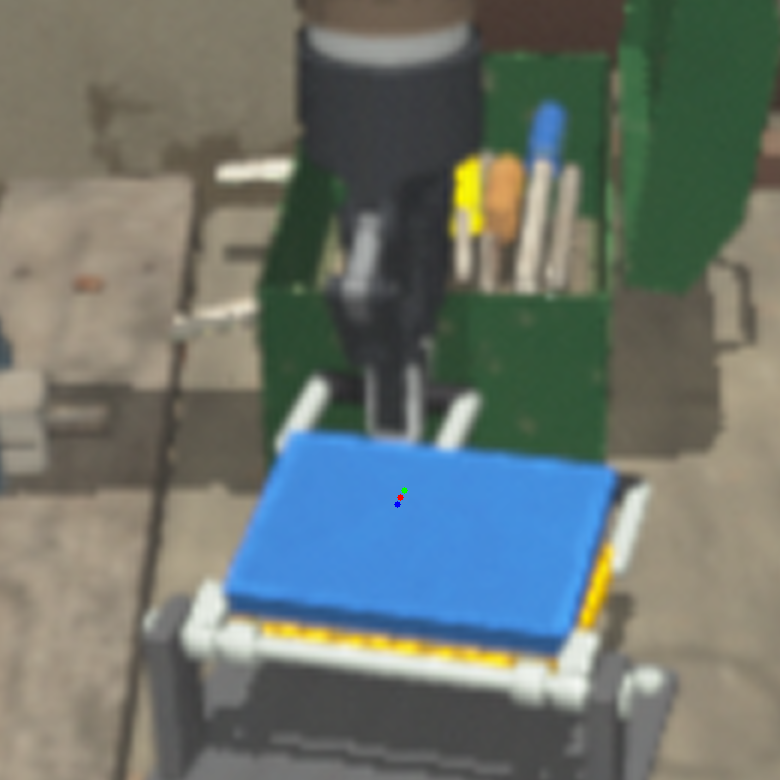

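Request:
move_arm(plan=[[-1,-4,13,0,0,0,1],[-2.5,-9,26,0,0,0,1],[-4,-15,38.5,0,0,0,1],[-6,-22,50,0,0,0,1],[-8,-30,61,0,0,0,1]])

```text
time_s: 27.38
position: [550.5, 4.7, 114.4]
tool_rot: [179.4, 0.4, 164.6]
force: [9.3, 9.5, -0.1]
width: 12.6
```

Request:
move_arm(plan=[[-3,-10,10.5,0,0,0,1],[-5.5,-20,19.5,0,0,0,1],[-8.5,-31,27.5,0,0,0,1],[-12,-43,34,0,0,0,1],[-15,-55,39.5,0,0,0,1]])

```text
time_s: 27.8
position: [536.5, -45.3, 158.8]
tool_rot: [178.8, 0.6, 164.8]
force: [-0.7, 15.4, 23.5]
width: 12.6
```

```bash
python3 -c "
from tcp import *
go('an.png',(165,60,305,220),5)
"
```

```text
[535.8 -48.2 160. ] [179.    0.7 164.7] [-1.7 16.9 30.2] 12.43369088185621
```

View pics/an.png

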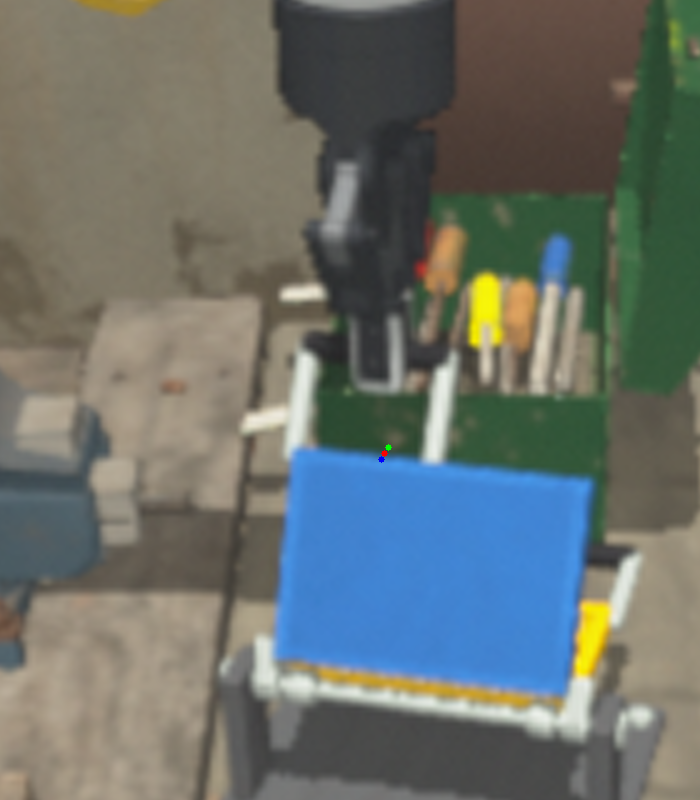

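Request:
move_arm(plan=[[-1.5,-5,8,0,0,0,1],[-4,-14,11.5,0,0,0,1],[-7,-26,15,0,0,0,1],[-10.5,-39,17,0,0,0,1],[-14.5,-52,18,0,0,0,1]], squeeze=25)

```text
time_s: 28.27
position: [519.5, -103.4, 174.2]
tool_rot: [179.6, 0.5, 164.6]
force: [-0.6, 6.6, 16.8]
width: 12.9
```

Request:
move_arm(plan=[[-3.5,-13.5,1.5,0,0,0,1],[-7.5,-26.5,0.5,0,0,0,1],[-11,-39.5,-2,0,0,0,1],[-14.5,-52.5,-5.5,0,0,0,1],[-18,-65,-10,0,0,0,1]])

```text
time_s: 28.68
position: [499.8, -170.6, 161.5]
tool_rot: [179.8, 0.3, 164.5]
force: [4.0, 3.5, -0.8]
width: 12.4
```

```bash
python3 -c "
from tcp import *
go('ao.png',(165,60,305,220),5)
"
```

```text
[ 499.  -173.1  160.3] [-180.     0.2  164.4] [ 1.1 -3.4  5.9] 12.871057914177412
```

View pics/ao.png

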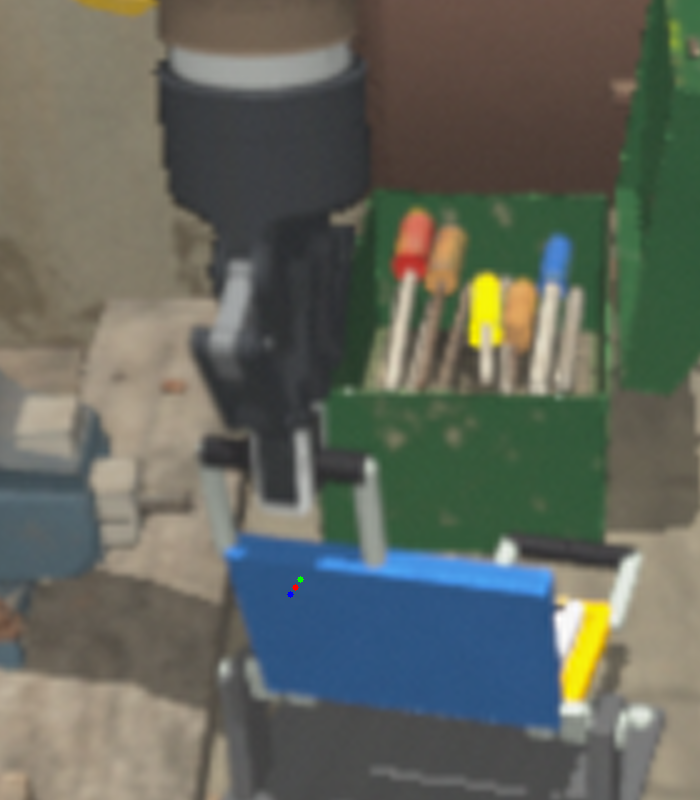

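```bash
python3 -c "
from arc import *
arc([67]+list(np.arange(62,9,-5))+[9,7,5,3,1.5,.5],sgn=-1)"
```

```text
67 [[-3.3, -12.0, -5.9], [-6.5, -23.4, -12.9], [-9.5, -34.3, -20.9], [-12.3, -44.4, -29.9], [-14.9, -53.7, -39.7]]
42 [[-2.3, -8.4, -10.6], [-4.4, -16.0, -22.0], [-6.2, -22.5, -34.0], [-7.8, -28.0, -46.5], [-9.0, -32.5, -59.5]]
17 [[-0.9, -3.3, -13.3], [-1.3, -4.8, -21.5], [-1.5, -5.5, -26.9], [-1.7, -6.1, -32.4], [-1.8, -6.4, -37.9]]
3 [[-0.0, -0.2, -4.1], [-0.1, -0.2, -6.9]]
```

Request:
move_arm(plan=[[-3.5,-12,-6,0,0,0,1],[-6.5,-23.5,-13,0,0,0,1],[-9.5,-34.5,-21,0,0,0,1],[-12.5,-44.5,-30,0,0,0,1],[-15,-53.5,-39.5,0,0,0,1]])

```text
time_s: 29.15
position: [484.0, -225.0, 121.0]
tool_rot: [180.0, 0.2, 164.5]
force: [1.2, -2.2, 6.4]
width: 12.3
```

Request:
move_arm(plan=[[-2.5,-8.5,-10.5,0,0,0,1],[-4.5,-16,-22,0,0,0,1],[-6,-22.5,-34,0,0,0,1],[-8,-28,-46.5,0,0,0,1],[-9,-32.5,-59.5,0,0,0,1]])

```text
time_s: 29.57
position: [474.1, -259.0, 61.2]
tool_rot: [-179.8, 0.1, 164.4]
force: [-1.8, -5.4, 3.9]
width: 12.4
```

```bash
python3 -c "
from tcp import *
go('ap.png',(165,110,305,260),5)
"
```

```text
[ 473.8 -259.7   58.7] [-179.8    0.   164.4] [ 0.6 -7.4 -0.3] 12.701799534102117
```

View pics/ap.png

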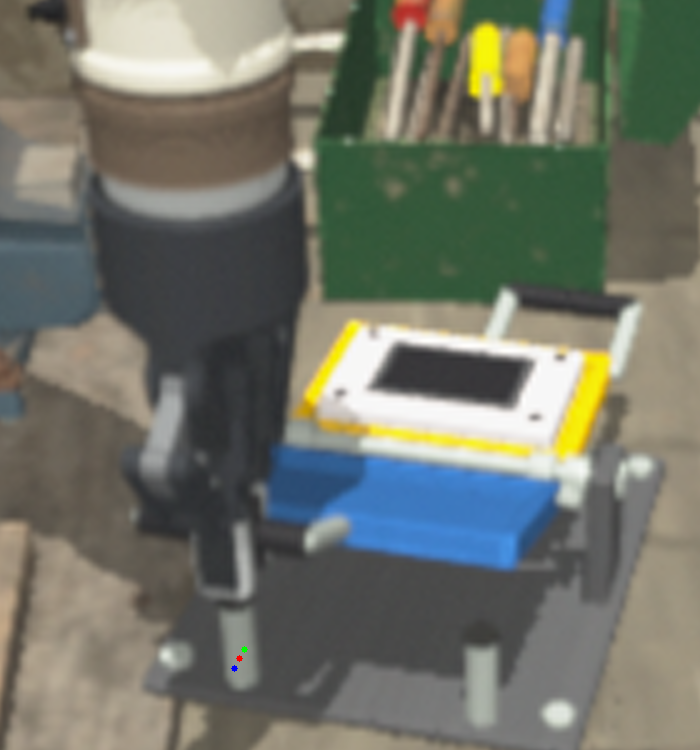

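Request:
move_arm(plan=[[-1,-4,-11,0,0,0,1],[-1.5,-6,-20,0,0,0,1],[-1.5,-7,-27,0,0,0,1],[-1.5,-7.5,-33,0,0,0,1],[-1.5,-7.5,-38,0,0,0,1]])

```text
time_s: 30.03
position: [471.7, -267.0, 22.1]
tool_rot: [-179.7, -0.0, 164.4]
force: [-4.2, -10.7, 4.0]
width: 12.6
```

Request:
move_arm(plan=[[0,0,-3,0,0,0,1],[0,0,-6,0,0,0,1],[0,0,-9,0,0,0,1],[0,0,-9,0,0,0,1]])

```text
time_s: 30.37
position: [471.5, -267.6, 12.8]
tool_rot: [-179.6, -0.1, 164.3]
force: [-3.3, -11.2, -0.9]
width: 12.3
```

```bash
python3 -c "
from tcp import *
go('aq.png',(165,130,295,270),6)
"
```

```text
[ 471.5 -267.6   12.9] [-1.796e+02 -1.000e-01  1.643e+02] [ -2.9 -11.4  -0.4] 12.569379676924699
```

View pics/aq.png

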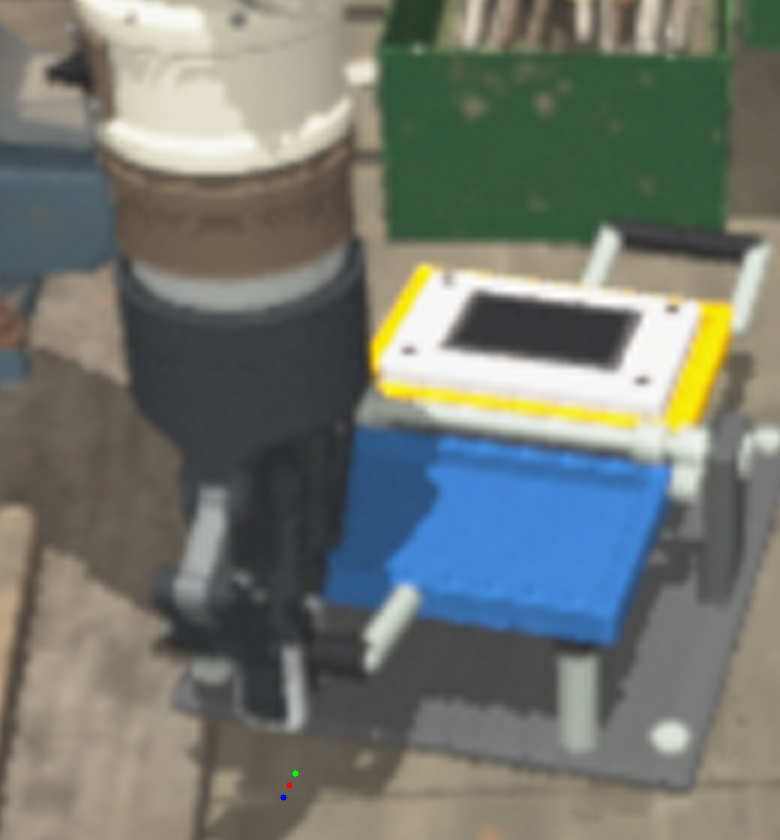

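Request:
move_arm(plan=[[0,-1,-2,0,0,0,1],[0,-2,-4,0,0,0,1],[0,-2,-6,0,0,0,1],[0,-2,-6,0,0,0,1]])

```text
time_s: 30.75
position: [471.4, -267.6, 6.6]
tool_rot: [-179.8, -0.1, 164.4]
force: [-1.5, -6.9, -0.1]
width: 12.7
```

Request:
move_arm(plan=[[0,-1,-2,0,0,0,1],[0,-2,-4,0,0,0,1],[0,-2,-6,0,0,0,1],[0,-2,-6,0,0,0,1]])

```text
time_s: 31.08
position: [471.7, -267.6, 5.6]
tool_rot: [180.0, -0.0, 164.5]
force: [-11.8, 5.3, 34.3]
width: 12.6
```

```bash
python3 -c "
from tcp import *
go('ar.png',(165,130,295,270),6)
p=eyes.capture('side');print(finder.pinpoint('tray_handle',p),finder.pinpoint('frame_handle',p),finder.pinpoint('cover_centre',p))
"
```

```text
[ 471.7 -267.6    5.6] [180.   -0.  164.5] [-12.3   5.   33.1] 12.338341461241242
[{'location': [470.6, -263.9, 74.0], 'score': 0.56}] [{'location': [626.3, 15.9, 68.4], 'score': 0.98}] [{'location': [690.6, -495.2, 20.9], 'score': 0.84}, {'location': [566.4, -69.3, 53.1], 'score': 0.81}]
```

View pics/ar.png

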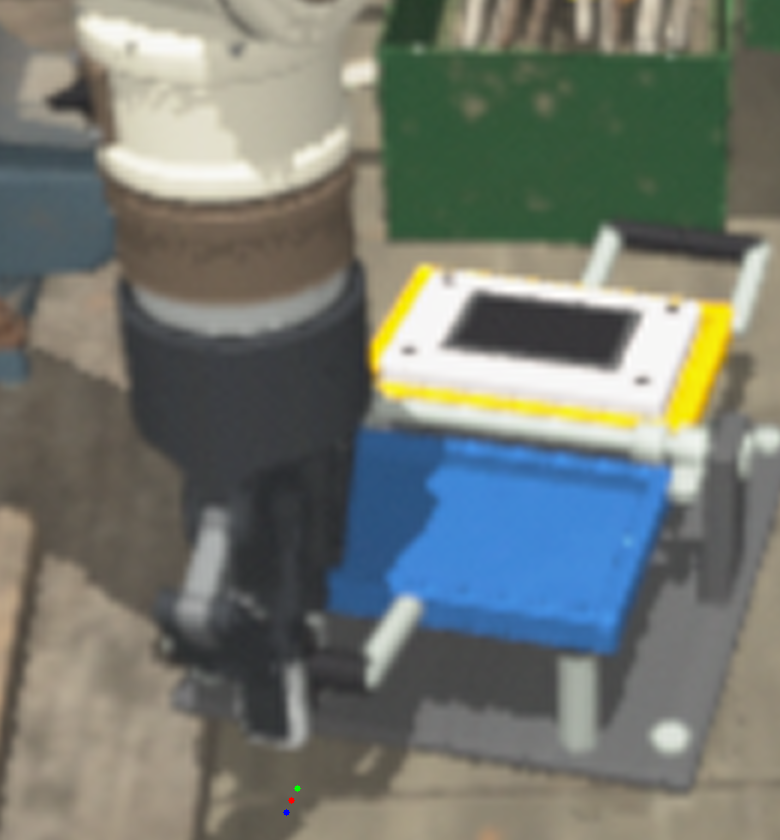

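Request:
move_arm(plan=[[0,0,3,0,0,0,1],[0,0,4.5,0,0,0,0.58],[0,0,4.5,0,0,0,0.58],[0,0,4.5,0,0,0,0.58],[0,0,4.5,0,0,0,0.58]])

```text
time_s: 31.75
position: [472.5, -267.8, 4.8]
tool_rot: [180.0, -0.1, 164.5]
force: [0.5, 0.4, 0.1]
width: 35.9
```

Request:
move_arm(plan=[[0,0,10,0,0,0,0.58],[0,0,35,0,0,0,0.58],[-5,-10,70,0,0,0,0.58],[-15,-25,105,0,0,0,0.58],[-30,-40,140,0,0,0,0.58]])

```text
time_s: 32.17
position: [443.2, -308.2, 147.3]
tool_rot: [180.0, -0.0, 164.6]
force: [1.2, -0.6, 0.6]
width: 35.9
```

Request:
move_arm(plan=[[-15,-35,0,0,0,0,0.58],[-30,-70,0,0,0,0,0.58],[-45,-105,0,0,0,0,0.58],[-60,-140,0,0,0,0,0.58],[-60,-160,0,0,0,0,0.58]])

```text
time_s: 32.58
position: [379.9, -471.8, 146.3]
tool_rot: [-179.9, -0.0, 164.3]
force: [1.1, 0.1, 0.1]
width: 36.0
```

```bash
python3 - <<'E'
from ovj import *
from cov import box
p=eyes.capture('side'); ovj(p,(548.9,-124.6,70,-.27),"fs.png",(185,135,305,260),5,f=0.)
for t in("tray_handle","frame_handle","cover_centre","tray_nest","frame_nest","tin_centre","tape_centre","pipe_centre"):
    print(t,[(np.round(r["location"],1),round(r["score"],2)) for r in finder.pinpoint(t,p)])
p=eyes.capture('top'); ovj(p,(548.9,-124.6,70,-.27),"ft.png",(150,180,310,310),5,f=0.)
for t in("tray_handle","frame_handle","cover_centre","tray_nest","frame_nest","tin_centre","tape_centre","pipe_centre"):
    print(t,[(np.round(r["location"],1),round(r["score"],2)) for r in finder.pinpoint(t,p)])
print(monitor.get_state()["force"])
E
```

```text
tray_handle [(array([ 470. , -263.4,   73.2]), 0.6)]
frame_handle [(array([627.7,  15.8,  72.1]), 0.9)]
cover_centre [(array([567.2, -69.3,  55.5]), 0.86), (array([ 689.6, -492.8,   20.2]), 0.77), (array([ 536.5, -185.3,   62. ]), 0.39), (array([ 472.2, -266.4,   73.9]), 0.16)]
tray_nest [(array([ 536.2, -184.1,   58.4]), 0.67)]
frame_nest [(array([568.3, -63. ,  62.3]), 0.58)]
tin_centre [(array([ 768.4, -143.8,   28.5]), 0.65)]
tape_centre [(array([ 708.1, -347. ,   31.5]), 0.95)]
pipe_centre [(array([761.2,  32.7,  25.9]), 0.62)]
tray_handle [(array([ 471.2, -267.1,   70.6]), 0.94)]
frame_handle [(array([626.1,  16.4,  70.8]), 0.63)]
cover_centre [(array([ 695.5, -495.6,   21.9]), 0.83), (array([567.2, -67.9,  54. ]), 0.57)]
tray_nest [(array([ 530. , -182.6,   62.1]), 0.69)]
frame_nest [(array([ 712.4, -352. ,   31.1]), 0.25)]
tin_centre [(array([ 766.5, -147.5,   29.2]), 0.95)]
tape_centre [(array([ 710.7, -355.2,   30.7]), 0.72)]
pipe_centre [(array([754.9,  33.9,  28.7]), 0.66), (array([ 532.2, -180.4,   60.8]), 0.51)]
[-1.69449411  1.04088142 -0.79462754]
```

View pics/fs.png

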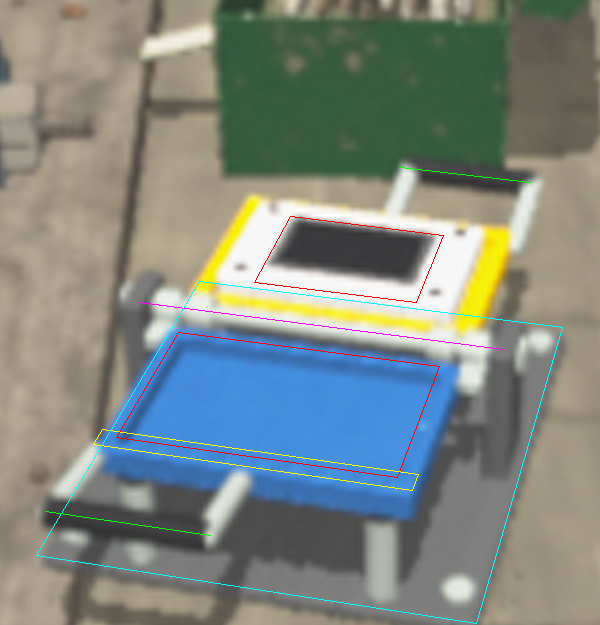

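View pics/ft.png

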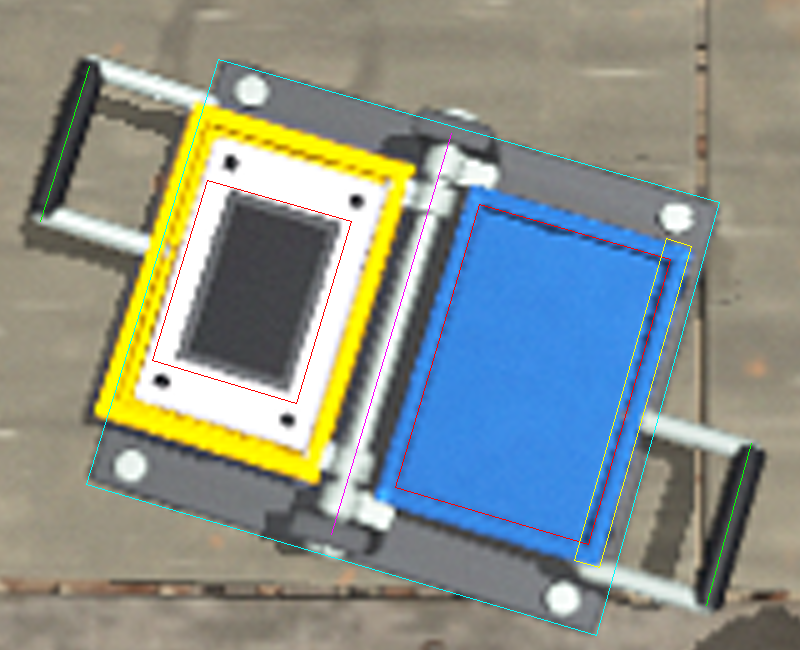

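Side picture: the cover lies recess up inside the yellow rim at (350,250). The blue tray is empty and flat, and both bars lie on their drawn level-height lines. The top picture agrees. The bystanders haven't moved, so I'm handing in.

```bash
python3 -c "
from cell import robot
print(robot.close_job())"
```

```text
the job is handed in; nothing more can be done
None
```

The cover is now upside down in the yellow frame with its machined underside facing up, and both leaves lie open and flat. I handed the job in at about 33 s of the 72 s allowed; the system gave no verdict.

**What I did:** I took the bare-aluminium cover by its boss and left the brown look-alike alone. I laid it in the blue tray and closed the frame over it until I felt the stop. Then I swung the closed pair right over by the tray's handle, again to the stop. Finally I opened the tray, laid it back until it met its stop, let go and moved the arm clear.

**Last checks:**
- **Cover:** its centre shows about 3–5 mm from the computed middle of the seat, inside the rim. Height reads about 54–55 mm.
- **Leaves:** both handles read 71–73 mm above the bench, against 70 mm when flat.
- **Bystanders:** the tin, tape measure and pipe offcut read within about 8 mm of their first readings, near the camera networks' usual error.

**What disagreed:**
- **Fingertip height:** the real fingertips stood about 40 mm higher than the reported tool height. My first attempt to grip the boss closed above it, and the shut fingers dipped into its bore. I then set heights by pictures and contact.
- **Forces:** the handle slid a few millimetres in the grip during the return swing. The wrist force reached about 34 N there and when pressing the tray onto its stop.
- **Leaf speed:** I moved the leaves at about 1 rad/s, but that is from the commanded moves; I had no direct reading.

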